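# Set and hold the jar guide on a cannery changeover bench

## Task

Swing the red clamp lever open, slide the carriage along its rail until its red pointer stands level with the middle of the green marker, and swing the clamp lever fully shut again. Then, from its rest, draw the yellow ratchet lever towards the jars by exactly four clicks, never as far as a fifth, and finish while holding the lever there: it springs back if let go. Leave the jars and the other things on the bench where they are.

Things in the scene. Friction and masses are not known exactly. Their poses are not given: they have to be found in the camera images.
- station: The fixed jar-guide rig: aluminium base plate 250 x 530 x 12 mm, a rail along its y and, at its +y end, a piece of purple belt lane (380 x 130 mm, belt top at z = 39 mm). Origin on the table under the rig; its y axis is the direction in which the carriage slides towards the jars, z is up. All rig axes below are these. Place and yaw (up to 0.25 rad) vary.
- marker: Green marker clip 20 x 8 x 34 mm fixed on the base plate beside the carriage's far (+x) edge; origin under its centre; its y axis is the rig's y. The red pointer must stand level (same rig y) with its white centre line. Its centre is 23 mm beyond the pointer's tip along rig x.
- carriage (a joint): Position of the grey carriage (plate 190 x 230 x 15 mm) along its rail in m, 0 to 0.12, growing towards the jars. It must travel 40 to 98 mm in that direction to the marker. Sliding resistance about 3 N when the clamp is open; held fast when it is shut.
- pointer (a point): Tip of the small red pointer (6 mm wide) on the far (+x) edge of the carriage, 47 mm above the table.
- carriage_grip (a point): Grip point on the black upright post (diameter 18 mm, straight from 61 mm to 127 mm above the table, grip point at 105 mm) fixed on the carriage, for sliding it.
- clamp (a joint): Red clamp lever in rad: 0 fully shut (lever lies along rig -y), 1.3 fully open, turning clockwise seen from above, so its knob swings from rig -y towards rig -x. Turn it past 1.0 to open, back to 0 to lock. Stays where it is left; friction 2 N at the knob (3 N for the last 0.6 rad of closing, where the brake bites).
- clamp_pivot (a point): Axis of the clamp lever on the carriage, at grip height (105 mm above the table).
- clamp_knob (a point): Grip point on the red clamp lever's upright round post, diameter 18 mm, 70 mm from the clamp's axis, 105 mm above the table; the post stands from 66 mm (top of the lever's arm) to 122 mm.
- ratchet (a joint): Yellow ratchet lever in rad: starts at rest, 0; far stop 1.26. A click is 0.18 rad (20 mm at the post), so four clicks = 0.72. Grows clockwise from above, post moving mainly to rig +y. A spring pulls it back, 3.5 N at rest to 6 N at four clicks, at the post. Resistance eases towards each notch and jumps up 3 N as it seats: that jump is the click. White ticks under the tip: 0 to 7 clicks.
- ratchet_pivot (a point): Axis of the ratchet lever on the carriage, at grip height (105 mm above the table).
- ratchet_grip (a point): Grip point on the yellow lever's upright round post, diameter 18 mm, 110 mm from the ratchet's axis, on the robot's side of it, 105 mm above the table; the post stands from 71 mm (top of the lever's arm) to 127 mm. At rest it lies 205 degrees counter-clockwise from rig +x about the axis.
- jar_a: Loose glass jar of carrots and peas with green lid, diameter 84 mm, 119 mm tall, 0.55 kg, standing on the belt lane (the one nearest the robot); origin under its centre. Leave alone.
- jar_b: Same kind of jar, the middle one on the lane. Leave alone.
- jar_c: Same kind of jar, the farthest one on the lane. Leave alone.
- spare_lid: Loose green jar lid, diameter 80 mm, 14 mm high, on the table on the robot's right. Leave alone.
- wrench: Loose steel wrench lying on the table between robot and rig. Leave alone.
- cleaner: Loose white bottle with blue cap, diameter 68 mm, 190 mm tall, on the table right of the rig. Leave alone.
- brush: Loose hand brush lying on the table far right. Leave alone.

How it is judged:
By the outcome, as a careful person would: the job done as asked, in the order asked, and still so for the second after the job is handed in, while the arm keeps its last pose, push and grip.
It also fails if it takes over 72 s, if anything falls off the work surface, if the arm or the gripper's body presses on something with over 40 N, if the wrist force passes 120 N, or if a joint passes its speed limit or range.

## Robot

A 7-joint arm with a two-finger parallel gripper is mounted at the origin on the work surface. World frame = base frame: x ahead of the robot, y to its left, z up, the work surface at z = 0. Lengths are in m, angles in rad, forces in N, time in s.
With the tool pointing down it reaches from about 0.425 to 0.875 m from the base axis. Payload 4.7 kg.
Tool frame: the origin (TCP) lies between the finger pads; the fingertips stand 11 mm ahead of it and the grasp point (between the pads) lies 8 mm behind it; z points along the fingers, x is the direction in which the jaws open and shut, and the axes are right-handed (so a half turn about z gives the same grasp; the last joint's range is limited). The gripper opens to 85 mm and grips with 20 to 120 N. Pads are 22 mm wide; open, the fingers measure 114 mm over their backs; the gripper's body (76 mm by 85 mm) begins 54 mm behind the grasp point. The pads swing forward as they close: fully open they stand 13 mm farther back than shut.
Start: joints at [-1.238, 0.321, -0.07, 1.45, 0.023, 1.371, -0.057], TCP at [0.204, 0.617, 0.242] pointing down, gripper open.
Joint ranges: [-2.86, 2.86], [-0.3, 2.09], [-1.38, 1.24], [0.06, 2.45], [-1.56, 4.7], [0.09, 2.05], [-2.69, 2.69]. Speed limits (rad/s): [2.57, 2.57, 3.14, 3.14, 3.14, 3.14, 3.14].

## Interface

Orientations are given as [roll, pitch, yaw] about the fixed x, y, z axes, in that order (R = Rz(yaw) Ry(pitch) Rx(roll)).
In Python, from cell import observe, camera, camera_info, close_job, recognise, outline_of gives the robot as it stands.
- The arm moves only by the tool jog_arm, never from a script. Its argument "commands" is a list that holds one entry, the list of rows, each a list of 7 numbers: the shift along the tool's x, y, z in m, then the turn, a rotation vector about the tool's x, y, z in degrees, then the opening, from -1 (shut) to 1 (fully open). In form: [[[tx, ty, tz, ax, ay, az, grip], ...]]. A call has 1 to 10 rows; each row is the pose to reach, as a shift and turn from the pose measured when the call began, along the tool's axes at that moment; what a row does not reach only later rows make up. A row lasts 1/10 s, in which the tool goes at most 50 mm and 8.59 degrees, less where a joint would pass 70% of its speed; a pose out of reach is approached as far as the arm can. A call with a gripper value outside its range is refused whole. The fingers move at their own pace and stop on an object; "squeeze" is the grip in N (left out, the last holds). Time passes only in rows, so rows that repeat a pose let the fingers close. It gives the time, the measured TCP pose, the force and the opening at its end, in the units of the state.
- observe(): the state, without advancing time (a new reading comes with each control period).
- camera(name): name is "side" or "top" or "wrist"; returns the picture (400x640x3 uint8, blue, green, red); there is no depth.
- camera_info(name): a dict with "fx", "fy", "cx", "cy" (pixels), "R" (3x3) and "t" (3): a world point X has camera coordinates R X + t. Camera axes: x right, y down, z forward; pixel columns grow to the right and rows downward; lengths in m; the calibration is good to about 2 mm. A picture is of the moment at which its call begins: read the wrist's pose just before it. camera_info takes no time and is no camera call; for the wrist camera it gives the pose at the moment of the call.
- close_job(): hands the job in, once; it reports no verdict.
Trained networks look in the newest picture that a camera, given by its name, has taken for a name from the list of things; names that differ only in an ending like _2 or _b are one class to them, and where a whole thing is asked for, a point or a joint stands for the part that bears it (a point fixed in the world has none). Each returns a list of dicts, best first, with "p" (0 to 1); they miss things now and then, are a little off and sometimes report something else, mostly with a low value. They report only what shows in the picture. A call takes as long as a camera call.
- recognise(label, camera): "extent" ([left, top, right, bottom] in pixels, round what is visible of it).
- outline_of(label, camera): "pixels" (400x640 bool, what is visible of it) and "extent" ([left, top, right, bottom] in pixels, round what is visible of it).
The state is a dict: "time": time; "qpos": joint angles; "joint_velocities": joint speeds; "joint_efforts": joint torques, N m; "ee_pos": TCP position; "orientation": TCP orientation; "force": force on the tool from outside, world axes, zero at the start; "torque": the same for the moment, N m; "gripper_width": opening from 0.0 (shut) to 1.0 (fully open).
Only numpy, scipy, OpenCV 4.12 (cv2) and the standard library are available. Lean on these libraries where they do the work, as an engineer would, in place of code of your own. Each camera call takes 0.05 s, during which the arm holds its last target. There are 200 camera calls.

## Working session

There is one attempt and no reset: what is moved stays moved. The work goes in short steps, Python scripts to look and compute and a tool call to move; the robot and the scene stay as the last step left them, time stands still between calls to the robot, and variables do not carry over. Pictures are saved under pics/ and viewed, about 8 in all and at most 12, crops included, and the job is handed in when it is done.

Besides the shell and the picture viewer there is one more tool, called after "Call:" by a JSON object that holds its "method" and its "body", one argument or row to a line. jog_arm: Moves the arm, as the interface text tells. Its arguments: {"type":"object","properties":{"commands":{"type":"array","items":{"type":"array","items":{"type":"array","items":{"type":"number"}}}},"squeeze":{"type":"number"}},"required":["commands"]}

```bash
mkdir -p pics; ls
python3 - <<'E'
from cell import *
import cv2,numpy as np
s=observe();print(s)
for n in("side","top"):
    im=camera(n);cv2.imwrite(f"pics/{n}0.png",im)
    i=camera_info(n);print(n,i)
E
```

```text
pics
{'time': 0.0, 'qpos': array([-1.23787954,  0.32183885, -0.07008727,  1.45167932,  0.02256183,
        1.37078216, -0.05689402]), 'joint_velocities': array([ 0.00211599, -0.00025172, -0.00062195,  0.0005079 ,  0.00099983,
       -0.00080196,  0.00145079]), 'joint_efforts': array([-1.65974002e-04, -4.93578780e+01, -3.82762151e-01, -3.14343882e+01,
        1.27271534e-02,  1.09771761e-02, -1.03874430e-05]), 'ee_pos': array([0.20360841, 0.61674525, 0.24121102]), 'orientation': array([3.14153313e+00, 1.92026083e-03, 1.25201092e+00]), 'force': array([0.48507713, 0.27220851, 0.72027309]), 'torque': array([-0.02166341, -0.01699113,  0.00347312]), 'gripper_width': 1.000017044612646}
side {'fx': 373.0725989701024, 'fy': 373.0725989701024, 'cx': 317.24610442361734, 'cy': 197.40410396167462, 'R': array([[ 0.83995846, -0.54239819, -0.01655293],
       [-0.36408903, -0.54068526, -0.75835258],
       [ 0.40237914,  0.6430114 , -0.65163438]]), 't': array([-0.50726096,  0.22187189,  0.99282763])}
top {'fx': 441.6294477547831, 'fy': 441.6294477547831, 'cx': 322.4980079243079, 'cy': 196.88964971949665, 'R': array([[-0.0300806 , -0.99953764,  0.00443498],
       [-0.99864837,  0.0298651 , -0.04253839],
       [ 0.04238627, -0.00570856, -0.99908499]]), 't': array([-0.08598071,  0.54453803,  1.29280816])}
```

View pics/top0.png

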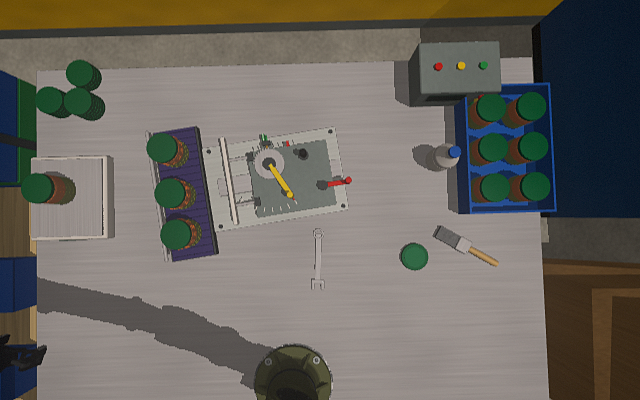

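View pics/side0.png

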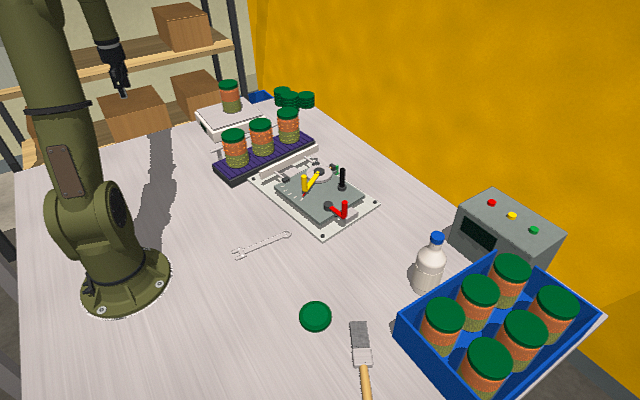

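The top view shows the rig with jars at image left (rig +y = left). Approximate pixels: red knob (348,180), clamp pivot (323,184), yellow grip (290,194), its pivot (268,163), black post (303,154), marker (264,138), pointer (286,143). I'll enlarge for detail.

```bash
cat > h.py <<'E'
from cell import *
import cv2,numpy as np
def ray(cam,u,v,z,i=None):
    i=i or camera_info(cam);R=np.array(i["R"]);t=np.array(i["t"])
    c=-R.T@t;d=R.T@np.array([(u-i["cx"])/i["fx"],(v-i["cy"])/i["fy"],1])
    return c+d*(z-c[2])/d[2]
def proj(cam,X,i=None):
    i=i or camera_info(cam);p=np.array(i["R"])@X+i["t"]
    return np.array([i["fx"]*p[0]/p[2]+i["cx"],i["fy"]*p[1]/p[2]+i["cy"]])
E
python3 - <<'E'
from h import *
im=cv2.imread("pics/top0.png")
c=im[120:235,200:360];cv2.imwrite("pics/c1.png",cv2.resize(c,None,fx=5,fy=5,interpolation=cv2.INTER_CUBIC))
for n in("clamp_knob","clamp_pivot","ratchet_grip","ratchet_pivot","carriage_grip","marker","pointer","carriage","clamp","ratchet"):
    for cam in("top","side"):
        r=recognise(n,cam)
        print(n,cam,[(np.round(x["extent"],1).tolist(),round(x["p"],2)) for x in r[:2]])
E
```

```text
clamp_knob top [([314.7, 176.2, 352.5, 188.5], 0.6)]
clamp_knob side [([326.0, 198.7, 346.6, 220.9], 0.8)]
clamp_pivot top [([427.3, 144.1, 459.2, 172.1], 0.7), ([218.9, 136.7, 352.5, 224.4], 0.68)]
clamp_pivot side [([260.4, 144.2, 365.4, 225.1], 0.27)]
ratchet_grip top [([256.2, 146.5, 290.9, 197.2], 0.83)]
ratchet_grip side [([299.3, 163.6, 332.0, 191.1], 0.61)]
ratchet_pivot top [([218.8, 135.6, 351.3, 223.4], 0.77)]
ratchet_pivot side [([257.3, 144.5, 365.7, 224.9], 0.88)]
carriage_grip top [([221.1, 136.6, 349.9, 223.7], 0.84), ([435.9, 226.0, 496.3, 267.1], 0.23)]
carriage_grip side [([258.8, 145.0, 368.1, 223.8], 0.59)]
marker top [([217.6, 136.9, 350.3, 226.3], 0.71)]
marker side []
pointer top [([218.7, 135.3, 350.6, 225.6], 0.63)]
pointer side [([260.9, 144.8, 362.4, 223.1], 0.77)]
carriage top [([221.5, 136.8, 350.2, 222.7], 0.77), ([311.3, 226.8, 322.0, 292.7], 0.6)]
carriage side [([260.3, 144.1, 366.7, 226.4], 0.85), ([303.9, 162.9, 333.4, 191.6], 0.57)]
clamp top [([317.1, 177.0, 349.3, 190.1], 0.59)]
clamp side [([322.8, 200.2, 348.3, 221.4], 0.49)]
ratchet top [([254.7, 145.0, 293.5, 199.4], 0.96)]
ratchet side [([301.9, 163.2, 334.5, 189.0], 0.68)]
```

View pics/c1.png

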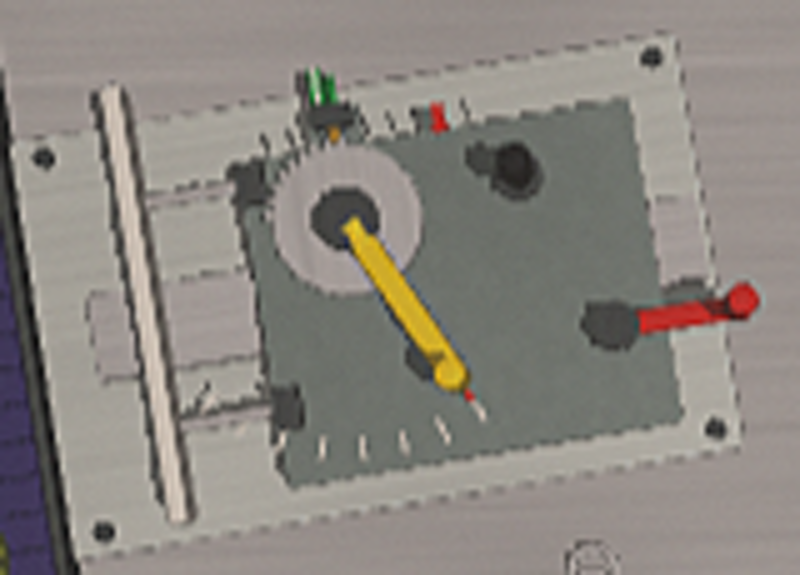

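The crop shows knob top (743,298), clamp pivot (612,325), yellow post top (452,372), ratchet pivot (346,218), black post top (515,163), pointer (438,118), marker with white line (318,87), plate bolts (651,57), (43,158), (104,532), (716,428). Lever tip is at tick 0.

Run:
```python
from h import *
P=dict(knob=(743,298,.122),cpiv=(612,325,.07),grip=(452,372,.127),rpiv=(346,218,.075),post=(515,163,.127),pointer=(438,112,.047),marker=(319,87,.034),b1=(651,57,.012),b2=(43,158,.012),b3=(104,532,.012),b4=(716,428,.012))
W={k:ray("top",200+x/5-.4,120+y/5-.4,z) for k,(x,y,z) in P.items()}
for k in W:print(k,np.round(W[k],4))
d=W['b2']-W['b1'];e=W['b3']-W['b4']
y=[np.arctan2(-q[0],q[1]) for q in(d,e)];
f=W['b1']-W['b4'];y.append(np.arctan2(f[1],f[0]));f=W['b2']-W['b3'];y.append(np.arctan2(f[1],f[0]));print("yaw",y)
a=np.mean(y);ey=np.array([-np.sin(a),np.cos(a)]);ex=np.array([ey[1],-ey[0]])
rel=lambda p,q:(ex@(W[p]-W[q])[:2],ey@(W[p]-W[q])[:2])
print("knob-piv",rel('knob','cpiv'));print("grip-piv",rel('grip','rpiv'),.11*np.cos(np.radians(205)),.11*np.sin(np.radians(205)))
print("marker-pointer",rel('marker','pointer'))
for k in('knob','grip','post'):print(k,np.linalg.norm(W[k][:2]), "side",proj("side",W[k]))
print(W['knob'][:2]+.07*ey,W['grip'][:2]-.11*(np.cos(np.radians(205))*ex+np.sin(np.radians(205))*ey))
```

```text
knob [ 0.5829 -0.1727  0.122 ]
cpiv [ 0.574  -0.1016  0.07  ]
grip [ 0.5472 -0.0144  0.127 ]
rpiv [0.6385 0.0465 0.075 ]
post [ 0.6593 -0.0515  0.127 ]
pointer [ 0.7019 -0.0049  0.047 ]
marker [0.7208 0.065  0.034 ]
b1 [ 0.737  -0.1299  0.012 ]
b2 [0.6873 0.2322 0.012 ]
b3 [0.465  0.2006 0.012 ]
b4 [ 0.5154 -0.1614  0.012 ]
yaw [np.float64(0.13651015910641542), np.float64(0.13827065172453043), np.float64(0.1414796551206765), np.float64(0.14128417230297466)]
knob-piv (np.float64(-0.0010831827578123272), np.float64(-0.07166168005277576))
grip-piv (np.float64(-0.09889559941042403), np.float64(-0.0476038952363025)) -0.0996938565740315 -0.04648800879147692
marker-pointer (np.float64(0.028459658959569475), np.float64(0.066634944889881))
knob 0.6079530025484137 side [343.87575201 201.18047857]
grip 0.5474158969411814 side [303.29596979 175.47090042]
post 0.661336291848983 side [340.88062497 169.09899728]
[ 0.57318405 -0.10337326] [0.63949525 0.04551237]
```

```bash
cat >> h.py <<'E'
from scipy.spatial.transform import Rotation as Ro
A=.139;ey=np.array([-np.sin(A),np.cos(A)]);ex=np.array([np.cos(A),np.sin(A)])
def rows(T):
    s=observe();R0=Ro.from_euler('xyz',s["orientation"]);p=s["ee_pos"]
    print("t",round(s["time"],2),"p",np.round(p,4),"rpy",np.round(s["orientation"],3),"F",np.round(s["force"],1),"w",round(s["gripper_width"],3))
    out=[]
    for x,y,z,yaw,g in T:
        R=Ro.from_euler('xyz',[np.pi,0,yaw])
        out.append([round(float(v),4) for v in R0.inv().apply(np.array([x,y,z])-p)]+[round(float(v),1) for v in (R0.inv()*R).as_rotvec(degrees=True)]+[g])
    print("[["+",".join(str(o) for o in out)+"]]")
E
python3 - <<'E'
from h import *
rows([(.45,.38,.24,.8,1)]*1+[(.583,-.173,.24,.139,1),(.583,-.173,.097,.139,1)])
E
```

```text
t 1.1 p [0.2038 0.6172 0.2423] rpy [ 3.141 -0.     1.252] F [-0.3  0.7 -0.2] w 0.999
[[[-0.1481, 0.3082, 0.0024, 0.0, -0.0, 25.9, 1],[-0.6316, 0.6078, 0.0024, 0.0, -0.0, 63.8, 1],[-0.6316, 0.6078, 0.1454, 0.0, -0.0, 63.8, 1]]]
```

Call:
{"method": "jog_arm", "body": {
  "commands": [
    [[-0.148,0.308,0.002,0,0,26,1],[-0.148,0.308,0.002,0,0,26,1],[-0.148,0.308,0.002,0,0,26,1],[-0.148,0.308,0.002,0,0,26,1],[-0.148,0.308,0.002,0,0,26,1],[-0.148,0.308,0.002,0,0,26,1],[-0.632,0.608,0.002,0,0,63.8,1],[-0.632,0.608,0.002,0,0,63.8,1],[-0.632,0.608,0.002,0,0,63.8,1],[-0.632,0.608,0.002,0,0,63.8,1]]
  ]
}}

```text
time: 2.1
ee_pos: [0.4741, 0.2145, 0.2407]
orientation: [-3.141, -0.001, 0.192]
force: [0.8, -0.4, 0.3]
gripper_width: 0.999
```

Run:
```python
from h import *
rows([(.583,-.173,.24,.139,1),(.583,-.173,.15,.139,1)])
```

```text
t 2.1 p [0.4741 0.2145 0.2407] rpy [-3.141e+00 -1.000e-03  1.920e-01] F [ 0.8 -0.4  0.3] w 0.999
[[[0.0329, 0.4012, 0.0005, -0.0, -0.0, 3.0, 1],[0.0329, 0.4013, 0.0905, -0.0, -0.0, 3.0, 1]]]
```

Call:
{"method": "jog_arm", "body": {
  "commands": [
    [[0.033,0.401,0,0,0,3,1],[0.033,0.401,0,0,0,3,1],[0.033,0.401,0,0,0,3,1],[0.033,0.401,0,0,0,3,1],[0.033,0.401,0,0,0,3,1],[0.033,0.401,0,0,0,3,1],[0.033,0.401,0,0,0,3,1],[0.033,0.401,0,0,0,3,1],[0.033,0.401,0,0,0,3,1],[0.033,0.401,0,0,0,3,1]]
  ]
}}

```text
time: 3.1
ee_pos: [0.5827, -0.175, 0.2404]
orientation: [3.141, 0.0, 0.136]
force: [0.4, 1.3, -0.8]
gripper_width: 0.997
```

Run:
```python
from h import *
rows([(.583,-.173,.097,.139,1)])
i=camera_info("wrist");cv2.imwrite("pics/w1.png",camera("wrist"))
print(proj("wrist",np.array([.583,-.173,.122]),i),proj("wrist",np.array([.5472,-.0144,.127]),i),proj("wrist",np.array([.6593,-.0515,.127]),i))
```

```text
t 3.1 p [ 0.5827 -0.175   0.2404] rpy [3.141 0.    0.136] F [ 0.4  1.3 -0.8] w 0.997
[[[0.0006, -0.0019, 0.1434, 0.0, 0.0, -0.2, 1]]]
[320.64992225 195.95755948] [301.83023046 -12.87216756] [436.88883218  64.54157343]
```

View pics/w1.png

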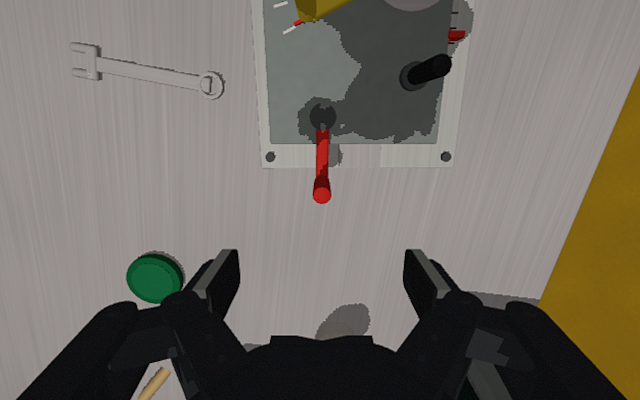

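Wrist view: the knob top is at (321,195), against the predicted (321,196). The black post is at about (440,67), predicted (437,65). The measurements agree, so I descend and grip.

Call:
{"method": "jog_arm", "body": {
  "commands": [
    [[0,-0.002,0.05,0,0,0,1],[0,-0.002,0.1,0,0,0,1],[0,-0.002,0.143,0,0,0,1],[0,-0.002,0.143,0,0,0,1],[0,-0.002,0.143,0,0,0,-1],[0,-0.002,0.143,0,0,0,-1],[0,-0.002,0.143,0,0,0,-1],[0,-0.002,0.143,0,0,0,-1],[0,-0.002,0.143,0,0,0,-1],[0,-0.002,0.143,0,0,0,-1]]
  ],
  "squeeze": 40
}}

```text
time: 4.15
ee_pos: [0.5834, -0.1707, 0.0989]
orientation: [-3.141, -0.002, 0.139]
force: [-0.9, 0.9, 7.1]
gripper_width: 0.201
```

```bash
cat >> h.py <<'E'
def arc(ths,piv,r,base,sgn,z,g=-1):
    # clockwise angle th; base = rig angle of the arm at th=0
    T=[]
    for th in ths:
        a=base-th;d=np.cos(a)*ex+np.sin(a)*ey;p=piv+r*d
        T.append((p[0],p[1],z,A+sgn*th,g))
    return T
CP=np.array([.5732,-.1034])
E
python3 - <<'E'
from h import *
s=observe();p=s["ee_pos"][:2]
piv=p+.07*ey;print(piv)
rows(arc(np.r_[np.arange(1,10)*.14,1.32],piv,.07,-np.pi/2,-1,.097))
E
```

```text
[ 0.57370829 -0.10135477]
t 4.15 p [ 0.5834 -0.1707  0.0989] rpy [-3.141e+00 -2.000e-03  1.390e-01] F [-0.9  0.9  7.1] w 0.201
[[[-0.0098, -0.0007, 0.0018, -0.1, -0.1, 8.0, -1],[-0.0193, -0.0027, 0.0018, -0.1, -0.1, 16.0, -1],[-0.0285, -0.0061, 0.0018, -0.1, -0.1, 24.1, -1],[-0.0372, -0.0107, 0.0018, -0.1, -0.1, 32.1, -1],[-0.0451, -0.0165, 0.0018, -0.1, -0.1, 40.1, -1],[-0.0521, -0.0233, 0.0018, -0.1, -0.1, 48.1, -1],[-0.0581, -0.031, 0.0018, -0.1, -0.1, 56.1, -1],[-0.063, -0.0395, 0.0018, -0.1, -0.1, 64.2, -1],[-0.0667, -0.0486, 0.0018, -0.1, -0.1, 72.2, -1],[-0.0678, -0.0526, 0.0018, -0.1, -0.1, 75.6, -1]]]
```

Call:
{"method": "jog_arm", "body": {
  "commands": [
    [[-0.0098,-0.001,0,0,0,8,-1],[-0.0193,-0.003,0,0,0,16,-1],[-0.0285,-0.006,0,0,0,24,-1],[-0.037,-0.0107,0,0,0,32,-1],[-0.045,-0.0165,0,0,0,40,-1],[-0.052,-0.0233,0,0,0,48,-1],[-0.058,-0.031,0,0,0,56,-1],[-0.063,-0.0395,0,0,0,64,-1],[-0.0667,-0.0486,0,0,0,72,-1],[-0.0678,-0.0526,0,0,0,75.5,-1]]
  ]
}}

```text
time: 5.15
ee_pos: [0.5117, -0.1277, 0.0991]
orientation: [-3.133, -0.004, -1.182]
force: [11.5, -2.4, -12.4]
gripper_width: 0.197
```

Run:
```python
from h import *
s=observe();p=s["ee_pos"][:2]
for piv in(CP,np.array([.5737,-.1014])):
    d=p-piv;print(np.linalg.norm(d),-np.pi/2-np.arctan2(d@ey,d@ex))
rows(arc([1.32],np.array([.5737,-.1014]),.07,-np.pi/2,-1,.097))
```

```text
0.06615884798156861 1.3331389444764694
0.06738027081828298 1.3082642402980653
t 5.15 p [ 0.5117 -0.1277  0.0991] rpy [-3.133 -0.004 -1.182] F [ 11.5  -2.4 -12.4] w 0.197
[[[-0.0008, 0.0026, 0.0021, -0.5, -0.2, -0.0, -1]]]
```

Run:
```python
from h import *
y=A-np.pi/2
rows([(.512,-.1277,.18,-1.18,.3),(.6593,-.0515,.18,y,.3),(.6593,-.0515,.097,y,.3)])
```

```text
t 5.15 p [ 0.5117 -0.1277  0.0991] rpy [-3.133 -0.004 -1.182] F [ 11.5  -2.4 -12.4] w 0.197
[[[0.0004, -0.001, -0.0809, -0.5, -0.2, -0.1, 0.3],[-0.0142, -0.1662, -0.0796, -0.5, -0.2, 14.3, 0.3],[-0.0146, -0.1655, 0.0034, -0.5, -0.2, 14.3, 0.3]]]
```

Call:
{"method": "jog_arm", "body": {
  "commands": [
    [[0,0,0,-0.5,0,0,0.3],[0,0,0,-0.5,0,0,0.3],[0,0,0,-0.5,0,0,0.3],[0,0,-0.045,-0.5,0,0,0.3],[0,0,-0.08,-0.5,0,0,0.3],[-0.004,-0.05,-0.08,-0.5,-0.2,7,0.3],[-0.009,-0.1,-0.08,-0.5,-0.2,14,0.3],[-0.014,-0.15,-0.08,-0.5,-0.2,14.3,0.3],[-0.014,-0.166,-0.08,-0.5,-0.2,14.3,0.3],[-0.014,-0.166,-0.08,-0.5,-0.2,14.3,0.3]]
  ]
}}

```text
time: 6.15
ee_pos: [0.661, -0.0496, 0.1792]
orientation: [3.14, -0.001, -1.427]
force: [-0.6, -0.0, 0.1]
gripper_width: 0.647
```

Run:
```python
from h import *
y=A-np.pi/2
cv2.imwrite("pics/top1.png",camera("top"))
i=camera_info("wrist");im=camera("wrist")
cv2.imwrite("pics/w2.png",im)
for X in([.6593,-.0515,.127],[.7019,-.0049,.047],[.7208,.065,.034],[.509,-.131,.122]):print(np.round(proj("wrist",np.array(X),i),1))
rows([(.6593,-.0515,.18,y,.3),(.6593,-.0515,.097,y,.3)])
```

```text
[319.8 226.3]
[276.7 144. ]
[206.5 111.7]
[384.7 391. ]
t 6.25 p [ 0.6584 -0.0532  0.1799] rpy [ 3.140e+00 -1.000e-03 -1.432e+00] F [-0.1 -0.6  0.1] w 0.648
[[[-0.0016, -0.0011, -0.0001, 0.1, -0.0, -0.0, 0.3],[-0.0016, -0.0013, 0.0829, 0.1, -0.0, -0.0, 0.3]]]
```

View pics/w2.png

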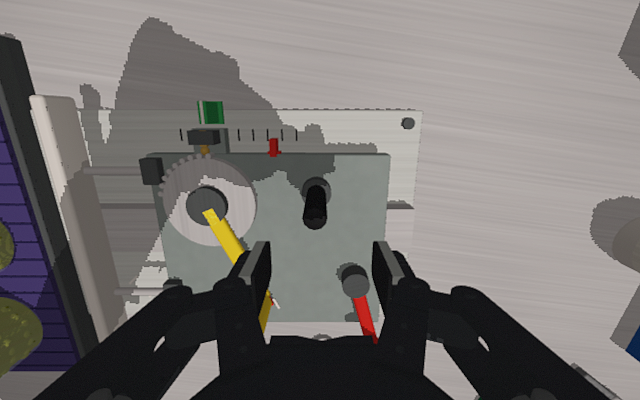

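Wrist view: black post top at about (315,218), pointer at (273,147), green marker at about (211,112), clamp hub (355,278) with the lever swung towards rig -x. Next I grip the black post.

Call:
{"method": "jog_arm", "body": {
  "commands": [
    [[0,-0.001,0.045,0,0,0,0.3],[0,-0.001,0.083,0,0,0,0.3],[0,-0.001,0.083,0,0,0,0.3],[0,-0.001,0.083,0,0,0,-1],[0,-0.001,0.083,0,0,0,-1],[0,-0.001,0.083,0,0,0,-1],[0,-0.001,0.083,0,0,0,-1],[0,-0.001,0.083,0,0,0,-1]]
  ]
}}

```text
time: 7.05
ee_pos: [0.6603, -0.0529, 0.0999]
orientation: [-3.141, 0.0, -1.432]
force: [-2.6, 2.8, 7.2]
gripper_width: 0.2
```

Run:
```python
from h import *
i=camera_info("wrist");im=camera("wrist")
b,g,r=[im[...,k].astype(int) for k in range(3)]
for nm,m,z in(("red",(r>110)&(g<70)&(b<70),.047),("green",(g>r+40)&(g>b+25),.034)):
    m=m.astype(np.uint8);n,l,st,c=cv2.connectedComponentsWithStats(m)
    for k in range(1,n):
        if st[k,4]>25:
            X=ray("wrist",*c[k],z,i);print(nm,st[k],np.round(c[k],1),np.round(X,4),"rig",np.round([ex@X[:2],ey@X[:2]],4))
cv2.imwrite("pics/w3.png",cv2.resize(im[60:180,140:300],None,fx=5,fy=5,interpolation=cv2.INTER_NEAREST))
p=observe()["ee_pos"];print(ey@p[:2]);rows([])
print(camera_info("top")["t"] is None, -np.array(i["R"]).T@i["t"])
```

```text
red [253 151  12  26 246] [259.1 164.1] [ 0.6984 -0.0068  0.047 ] rig [ 0.6908 -0.1035]
green [142  98   7  32  64] [144.8 113.5] [0.7191 0.0742 0.034 ] rig [ 0.7225 -0.0262]
green [ 149   98   39   32 1041] [168.1 113.4] [0.7214 0.0587 0.034 ] rig [ 0.7226 -0.0418]
-0.14389319864449587
t 7.1 p [ 0.6603 -0.0529  0.0998] rpy [-3.141  0.    -1.432] F [-3.4  1.7  8.1] w 0.202
[[]]
False [ 0.73524308 -0.04287254  0.23015599]
```

View pics/w3.png

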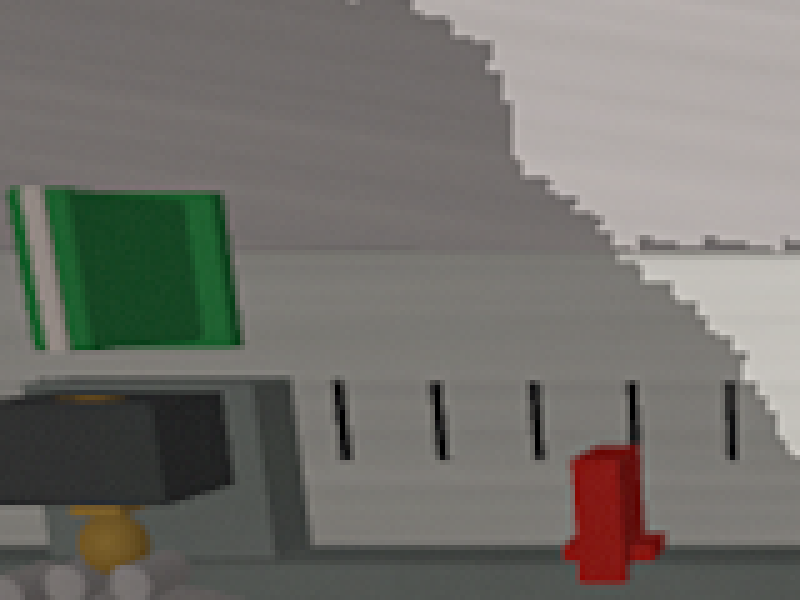

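The enlarged crop shows the marker's narrow top face with its white line centred at crop (44,268). The big dark green area is its side face. The pointer's top face is centred near crop (603,500).

Run:
```python
from h import *
i=camera_info("wrist")
for X in(ray("wrist",148.4,113.2,.034,i),ray("wrist",260.2,154,.047,i)):print(X,ex@X[:2],ey@X[:2])
s=observe();p=s["ee_pos"][:2]
q=[p+d*ey for d in(.02,.04,.06,.068)]
rows([(*v,.099,A-np.pi/2,-1) for v in q])
```

```text
[0.71969284 0.07175729 0.034     ] 0.7226936061594467 -0.028650287096029934
[ 0.70511967 -0.00699662  0.047     ] 0.6973494221752469 -0.10462546398832917
t 7.1 p [ 0.6603 -0.0529  0.0998] rpy [-3.141  0.    -1.432] F [-3.4  1.7  8.1] w 0.202
[[[-0.02, 0.0, 0.0008, -0.1, 0.0, -0.0, -1],[-0.04, 0.0, 0.0008, -0.1, 0.0, -0.0, -1],[-0.06, 0.0, 0.0008, -0.1, 0.0, -0.0, -1],[-0.068, 0.0, 0.0008, -0.1, 0.0, -0.0, -1]]]
```

Call:
{"method": "jog_arm", "body": {
  "commands": [
    [[-0.015,0,0,0,0,0,-1],[-0.03,0,0,0,0,0,-1],[-0.045,0,0,0,0,0,-1],[-0.06,0,0,0,0,0,-1],[-0.07,0,0,0,0,0,-1],[-0.074,0,0,0,0,0,-1],[-0.074,0,0,0,0,0,-1],[-0.074,0,0,0,0,0,-1]]
  ]
}}

```text
time: 7.9
ee_pos: [0.6498, 0.0223, 0.0999]
orientation: [-3.141, 0.003, -1.43]
force: [-1.8, 3.6, -3.2]
gripper_width: 0.2
```

Run:
```python
from h import *
i=camera_info("wrist");im=camera("wrist")
for X in([.7197,.0718,.034],):print(proj("wrist",np.array(X),i))
cv2.imwrite("pics/w4.png",cv2.resize(im[80:180,200:300],None,fx=6,fy=6,interpolation=cv2.INTER_NEAREST))
print(ey@observe()["ee_pos"][:2]);rows([])
```

```text
[262.24327652 113.27793217]
-0.06850528133785475
t 7.95 p [0.6499 0.0218 0.0999] rpy [-3.141e+00  2.000e-03 -1.431e+00] F [-0.8  2.8 -3.2] w 0.201
[[]]
```

View pics/w4.png

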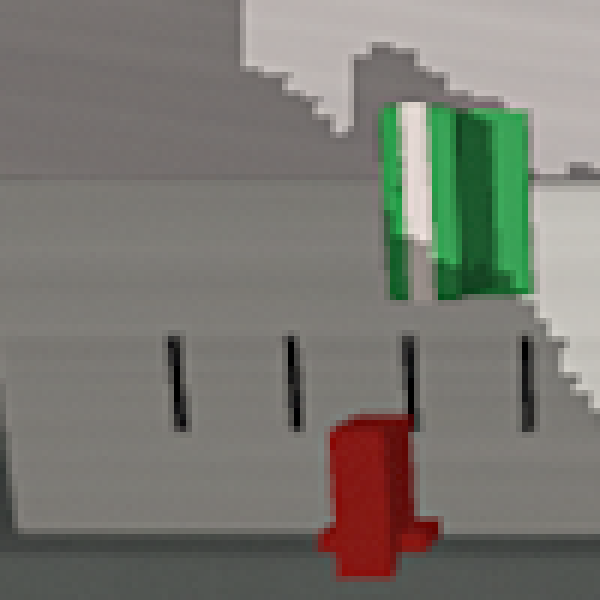

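Pointer top face centre is at crop (360,460), and the marker's white line centre at crop (416,200). I'll convert these to rig y.

Run:
```python
from h import *
i=camera_info("wrist")
f=lambda x,y:(200+x/6-.4,80+y/6-.4)
for X in(ray("wrist",*f(416,200),.034,i),ray("wrist",*f(360,460),.047,i)):print(X,ex@X[:2],ey@X[:2])
```

```text
[0.72066206 0.06680068 0.034     ] 0.7229667311254695 -0.033693372511129104
[0.69309296 0.06816739 0.047     ] 0.6958528945609007 -0.02852006927959561
```

The two marker estimates disagree by 5 mm. They agree if the marker stands on the 12 mm plate, which puts its top at z = 46 mm. I'll redo the conversion with that height.

Run:
```python
from h import *
i=camera_info("wrist");print(i["fx"])
f=lambda x,y:(200+x/6-.4,80+y/6-.4)
for X in(ray("wrist",*f(416,200),.046,i),ray("wrist",*f(360,460),.047,i)):print(X,ex@X[:2],ey@X[:2])
p=observe()["ee_pos"][:2]
rows([(*(p-.0074*ey),.099,A-np.pi/2,-1)])
```

```text
279.98043348773564
[0.72092154 0.06465143 0.046     ] 0.7229259186560829 -0.03585785085068702
[0.69309296 0.06816739 0.047     ] 0.6958528945609007 -0.02852006927959561
t 7.95 p [0.6499 0.0218 0.0999] rpy [-3.141e+00  2.000e-03 -1.431e+00] F [-0.8  2.8 -3.2] w 0.201
[[[0.0074, 0.0, 0.0009, -0.0, 0.1, 0.0, -1]]]
```

Call:
{"method": "jog_arm", "body": {
  "commands": [
    [[0.004,0,0,0,0,0,-1],[0.0073,0,0,0,0,0,-1],[0.0073,0,0,0,0,0,-1],[0.0073,0,0,0,0,0,-1]]
  ]
}}

```text
time: 8.35
ee_pos: [0.6512, 0.0128, 0.1]
orientation: [-3.14, 0.001, -1.433]
force: [0.4, 0.5, -4.8]
gripper_width: 0.196
```

Run:
```python
from h import *
print(ey@observe()["ee_pos"][:2]+.0685053);rows([])
i=camera_info("wrist");im=camera("wrist")
cv2.imwrite("pics/w5.png",im)
c=im[80:180,210:310];b,g,r=[c[...,k].astype(int) for k in range(3)]
for v in range(0,100,2):
    R=np.where((r[v]>90)&(g[v]<60)&(b[v]<60))[0];G=np.where((g[v]>r[v]+35))[0];
    W=[u for u in range(G.min(),G.max()) if (abs(g[v,u]-r[v,u])<25)] if len(G)>3 else []
    if len(R)>3:print(v+80,"red",R.min()+210,R.max()+210, r[v,R])
    if len(W):print(v+80,"white",W[0]+210,W[-1]+210)
```

```text
-0.00903902450275898
t 8.35 p [0.6512 0.0128 0.1   ] rpy [-3.140e+00  1.000e-03 -1.433e+00] F [ 0.4  0.5 -4.8] w 0.196
[[]]
98 white 251 263
100 white 251 254
102 white 251 255
104 white 251 255
106 white 251 255
108 white 251 255
110 white 251 255
112 white 251 255
114 white 252 256
116 white 252 256
118 white 252 256
120 white 252 256
122 white 252 256
124 white 252 256
126 white 252 256
128 white 253 256
150 red 257 267 [108 111 108 108 107 107 108 109 106  99  99]
152 red 255 267 [131 134 133 132 132 132 132 135 120  95  97  97 101]
154 red 255 267 [136 134 135 135 134 135 136 137 127  99  96  97  96]
156 red 255 267 [135 135 134 135 135 135 135 137 127 102  97  98  95]
158 red 255 267 [135 133 134 133 134 136 135 137 130 107  95  97  96]
160 red 255 267 [134 134 133 133 134 134 134 135 129 109  95  99  96]
162 red 255 267 [133 134 134 133 134 134 134 136 129 108  96  96  96]
164 red 255 268 [130 134 134 134 134 134 134 135 133 116  94  98  98 103]
166 red 256 268 [134 134 133 134 134 134 135 133 115  94  97  96 103]
168 red 254 272 [108 123 135 133 135 133 134 134 135 137 123  92  97 105 107 107 106 101
 102]
170 red 252 271 [ 94 134 138 135 134 135 134 134 134 134 134 137 120 101 127 139 138 140
 129  99]
172 red 255 266 [113 137 135 134 133 134 133 134 136 126  98  93]
174 red 256 265 [134 135 135 134 134 135 133 137 127  98]
176 red 256 264 [113 122 119 120 120 120 120 120 117]
```

Run:
```python
from h import *
i=camera_info("wrist")
for X in(ray("wrist",253.2,110,.046,i),ray("wrist",259.1,156,.047,i)):print(ex@X[:2],ey@X[:2])
# line direction check
a=ray("wrist",253,104,.046,i);b=ray("wrist",254.2,124,.046,i);d=a-b;print(np.arctan2(d[1],d[0]))
```

```text
0.724745235342656 -0.03534970725352601
0.6961129463263257 -0.03742773878329107
0.13199608850310177
```

Call:
{"method": "jog_arm", "body": {
  "commands": [
    [[-0.002,0,0,0,0,0,-1],[-0.002,0,0,0,0,0,-1],[-0.002,0,0,0,0,0,-1],[-0.002,0,0,0,0,0,-1]]
  ]
}}

```text
time: 8.8
ee_pos: [0.651, 0.0139, 0.0999]
orientation: [-3.14, -0.001, -1.433]
force: [1.4, -1.8, -5.8]
gripper_width: 0.199
```

```bash
cat >> h.py <<'E'
def level():
    i=camera_info("wrist");im=camera("wrist");b,g,r=[im[...,k].astype(int) for k in range(3)]
    red=(r>90)&(g<60)&(b<60);n,l,st,c=cv2.connectedComponentsWithStats(red.astype(np.uint8))
    # line: white run between green
    L=[];P=[]
    gm=(g>r+35)&(g>b+20);n2,l2,st2,c2=cv2.connectedComponentsWithStats(cv2.morphologyEx(gm.astype(np.uint8),cv2.MORPH_CLOSE,np.ones((9,9))))
    want=proj("wrist",np.array([.7209,.0647,.046]),i);k=min([j for j in range(1,n2) if st2[j,4]>60],key=lambda j:np.hypot(*(c2[j]-want)));x,y,w,h,_=st2[k]
    for v in range(y+4,y+h-4):
        U=[u for u in range(x,x+w) if abs(r[v,u]-g[v,u])<25 and r[v,u]>120]
        if 2<=len(U)<=8: L.append((np.mean(U),v))
    wp=proj("wrist",np.array([.69,.067,.047]),i);k=min([j for j in range(1,n) if st[j,4]>60],key=lambda j:np.hypot(*(c[j]-wp)));x,y,w,h,_=st[k]
    for v in range(y+4,y+h-12):
        U=[u for u in range(x,x+w) if l[v,u]==k and r[v,u]>118]
        if len(U)>5:P.append((np.mean(U),v))
    f=lambda Q,z:np.mean([[ex@X[:2],ey@X[:2]] for X in (ray("wrist",*q,z,i) for q in Q)],axis=0)
    a,b_=f(L,.046),f(P,.047);print(len(L),len(P),"u",np.mean(L,0),np.mean(P,0),"line",np.round(a,4),"pointer",np.round(b_,4),"diff mm",round(1e3*(b_-a)[1],2));return im
E
python3 - <<'E'
from h import *
print(ey@observe()["ee_pos"][:2]+.0685053);rows([]);level()
E
```

```text
-0.007932712491550364
t 8.8 p [0.651  0.0139 0.0999] rpy [-3.140e+00 -1.000e-03 -1.433e+00] F [ 1.4 -1.8 -5.8] w 0.199
[[]]
24 11 u [257.25833333 113.5       ] [258.95454545 159.        ] line [ 0.7227 -0.0367] pointer [ 0.6942 -0.0362] diff mm 0.56
```

Call:
{"method": "jog_arm", "body": {
  "commands": [
    [[0,0,0,0,0,0,0.1],[0,0,0,0,0,0,0.1],[0,0,0,0,0,0,0.1],[0,0,-0.04,0,0,0,0.1],[0,0,-0.075,0,0,0,0.1],[-0.037,0.02,-0.075,0,0,0,0.1],[-0.037,0.02,-0.075,0,0,0,0.1],[-0.037,0.02,-0.075,0,0,0,0.1],[-0.037,0.02,-0.075,0,0,0,0.1],[-0.037,0.02,-0.075,0,0,0,0.1]]
  ]
}}

```text
time: 9.85
ee_pos: [0.6261, 0.047, 0.1748]
orientation: [-3.14, -0.001, -1.434]
force: [0.3, -0.4, 0.1]
gripper_width: 0.551
```

Run:
```python
from h import *
rows([]);im=level();level()
cv2.imwrite("pics/w6.png",cv2.resize(im[80:230,230:410],None,fx=4,fy=4,interpolation=cv2.INTER_NEAREST))
```

```text
t 9.85 p [0.6261 0.047  0.1748] rpy [-3.140e+00 -1.000e-03 -1.434e+00] F [ 0.3 -0.4  0.1] w 0.551
[[]]
19 0 u [314.5  91. ] nan line [ 0.7214 -0.0352] pointer nan diff mm nan
19 0 u [314.5  91. ] nan line [ 0.7213 -0.0353] pointer nan diff mm nan
  return _methods._mean(a, axis=axis, dtype=dtype,
  ret = ret.dtype.type(ret / rcount)
```

View pics/w6.png

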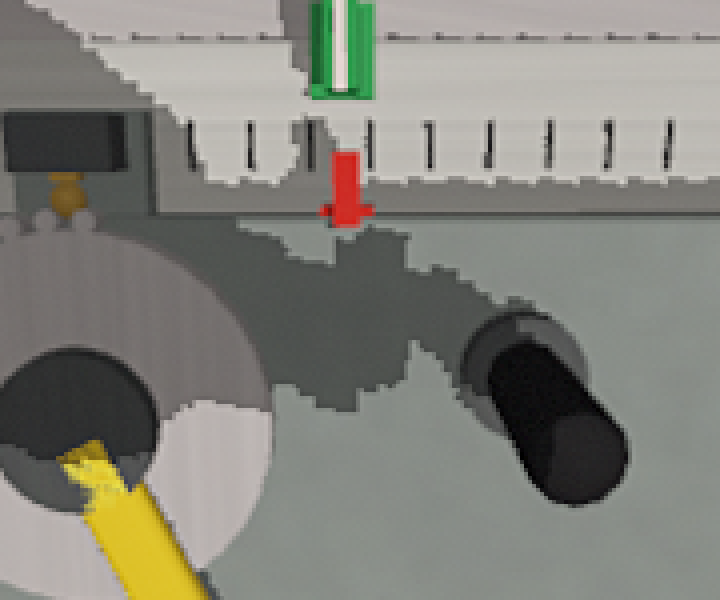

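Top-down view: the line is centred at crop x≈340 and the pointer at x≈346, so the pointer is about 1 mm short of the line on the -y side. I'll compute this exactly.

Run:
```python
from h import *
i=camera_info("wrist");im=camera("wrist").astype(int)
for v in (85,90,95,100):print(v,"G-R",(im[v,306:328,1]-im[v,306:328,2]))
for v in(120,124,128):print(v,"R-G",(im[v,308:324,2]-im[v,308:324,1]))
def sub(v,lo,hi,f):
    x=np.arange(lo,hi);w=f(im[v,lo:hi]);w=np.clip(w,0,None).astype(float);return (x*w).sum()/w.sum()
P=[(sub(v,308,324,lambda c:np.clip(c[:,2]-c[:,1]-20,0,150)),v) for v in range(119,129)]
L=[(sub(v,312,318,lambda c:np.clip(40-(c[:,1]-c[:,2]),0,40)),v) for v in range(84,100)]
f=lambda Q,z:np.mean([[ex@X[:2],ey@X[:2]] for X in (ray("wrist",*q,z,i) for q in Q)],axis=0)
print(np.mean(P,0),np.mean(L,0),f(P,.047),f(L,.046))
```

```text
85 G-R [ -3  24  71  58  78 107 106 -17 -14  -9  16 116 105  96  95 105 113  45
  -3 -11  -8  -7]
90 G-R [ -2  24  73  59  79 103 121   4 -16 -15  -3 118 106  97  93 103 110  52
   1  -8  -4  -3]
95 G-R [ -6   5  71  62  78 102 119   4 -15 -15  -7 117 105  95  91 103 110  40
  -1  -6  -3  -3]
100 G-R [ -9   2  68  60  71 100 118   5 -16 -15  -8 118 107  98  93 106 112  43
   1  -6  -3  -3]
120 R-G [  2   1   1  -7  31 123 171 163 162 164 173 116  28  -5   0   2]
124 R-G [  2   3   2  -4  14 101 174 161 160 162 171 113  27  -5   2   3]
128 R-G [  2   2   1  -5   8  95 173 164 162 162 167 136  45 -10  -1   2]
[316.0610841 123.5      ] [314.4718836  91.5      ] [ 0.69425035 -0.03640444] [ 0.72093357 -0.03518842]
```

Run:
```python
from h import *
piv=CP+.0672*ey+.0015*ey
T=arc([1.3],piv,.07,-np.pi/2,-1,.097,.1)[0];print(T)
rows([(T[0],T[1],.175,T[3],.1),T])
```

```text
(np.float64(0.49947728135653147), np.float64(-0.06325218533836897), 0.097, -1.161, 0.1)
t 10.0 p [0.6261 0.0471 0.1747] rpy [-3.141e+00 -1.000e-03 -1.434e+00] F [ 0.1  0.2 -0.6] w 0.55
[[[0.0921, 0.1405, -0.0004, -0.1, -0.1, -15.7, 0.1],[0.092, 0.1405, 0.0776, -0.1, -0.1, -15.7, 0.1]]]
```

Call:
{"method": "jog_arm", "body": {
  "commands": [
    [[0.03,0.04,0,0,0,-6,0.1],[0.06,0.085,0,0,0,-12,0.1],[0.092,0.1405,0,0,0,-15.7,0.1],[0.092,0.1405,0,0,0,-15.7,0.1],[0.092,0.1405,0,0,0,-15.7,0.1],[0.092,0.1405,0.04,0,0,-15.7,0.1],[0.092,0.1405,0.0775,0,0,-15.7,0.1],[0.092,0.1405,0.0775,0,0,-15.7,0.1],[0.092,0.1405,0.0775,0,0,-15.7,0.1]]
  ]
}}

```text
time: 10.9
ee_pos: [0.5, -0.0634, 0.0974]
orientation: [3.141, -0.003, -1.16]
force: [0.3, -0.5, 0.9]
gripper_width: 0.551
```

Call:
{"method": "jog_arm", "body": {
  "commands": [
    [[0,0,0,0,0,0,-1],[0,0,0,0,0,0,-1],[0,0,0,0,0,0,-1],[0,0,0,0,0,0,-1],[0,0,0,0,0,0,-1]]
  ],
  "squeeze": 20
}}

```text
time: 11.4
ee_pos: [0.5024, -0.0636, 0.0994]
orientation: [-3.138, -0.004, -1.16]
force: [3.5, -0.4, 6.9]
gripper_width: 0.201
```

Run:
```python
from h import *
rows([]);s=observe();p=s["ee_pos"][:2];print(ex@p,ey@p)
i=camera_info("wrist");im=camera("wrist");cv2.imwrite("pics/w7.png",im)
print(proj("wrist",np.array([.698,.0605,.047]),i))
```

```text
t 11.4 p [ 0.5024 -0.0636  0.0994] rpy [-3.138 -0.004 -1.16 ] F [ 3.5 -0.4  6.9] w 0.201
[[]]
0.4887351740937638 -0.13261191019004936
[ 243.15386288 -229.92833573]
```

Call:
{"method": "jog_arm", "body": {
  "commands": [
    [[-0.001,-0.0003,0,0,0,0,-1],[-0.0018,-0.0005,0,0,0,0,-1],[-0.0018,-0.0005,0,0,0,0,-1],[-0.0018,-0.0005,0,0,0,0,-1]]
  ]
}}

```text
time: 11.85
ee_pos: [0.5022, -0.0618, 0.0995]
orientation: [-3.137, -0.004, -1.16]
force: [2.3, -2.5, -1.0]
gripper_width: 0.204
```

Run:
```python
from h import *
rows([]);s=observe();p=s["ee_pos"][:2];print(ex@p,ey@p)
```

```text
t 11.85 p [ 0.5022 -0.0618  0.0995] rpy [-3.137 -0.004 -1.16 ] F [ 2.3 -2.5 -1. ] w 0.204
[[]]
0.4888168074114197 -0.1308319825465298
```

Run:
```python
from h import *
piv=.5538*ex-.1121*ey
rows(arc([1.3,1.3,1.3]+[1.2,1.06,.92,.78,.64,.50,.36],piv,.07,-np.pi/2,-1,.099,-.3))
```

```text
t 11.85 p [ 0.5022 -0.0618  0.0995] rpy [-3.137 -0.004 -1.16 ] F [ 2.3 -2.5 -1. ] w 0.204
[[[-0.0007, 0.0024, 0.0005, -0.2, -0.3, 0.0, -0.3],[-0.0007, 0.0024, 0.0005, -0.2, -0.3, 0.0, -0.3],[-0.0007, 0.0024, 0.0005, -0.2, -0.3, 0.0, -0.3],[0.0063, 0.002, 0.0006, -0.2, -0.3, -5.7, -0.3],[0.016, 0.0004, 0.0006, -0.2, -0.3, -13.7, -0.3],[0.0253, -0.0026, 0.0007, -0.2, -0.3, -21.7, -0.3],[0.0341, -0.0069, 0.0007, -0.2, -0.3, -29.8, -0.3],[0.0423, -0.0123, 0.0008, -0.2, -0.3, -37.8, -0.3],[0.0496, -0.0188, 0.0008, -0.1, -0.3, -45.8, -0.3],[0.0559, -0.0263, 0.0009, -0.1, -0.3, -53.8, -0.3]]]
```

Call:
{"method": "jog_arm", "body": {
  "commands": [
    [[0,0,0,0,0,0,-0.3],[0,0,0,0,0,0,-0.3],[0,0.001,0,0,0,0,-0.3],[0.0063,0.002,0,0,0,-5.7,-0.3],[0.016,0.0005,0,0,0,-13.7,-0.3],[0.0253,-0.0026,0,0,0,-21.7,-0.3],[0.034,-0.007,0,0,0,-29.8,-0.3],[0.0423,-0.0123,0,0,0,-37.8,-0.3],[0.0496,-0.0188,0,0,0,-45.8,-0.3],[0.056,-0.0263,0,0,0,-53.8,-0.3]]
  ]
}}

```text
time: 12.85
ee_pos: [0.547, -0.1029, 0.0991]
orientation: [3.14, -0.001, -0.216]
force: [-3.7, 0.0, 2.9]
gripper_width: 0.35
```

Run:
```python
from h import *
piv=.5538*ex-.1121*ey
rows(arc([.22,.08,-.05,-.12,-.12],piv,.07,-np.pi/2,-1,.099,-.3))
```

```text
t 12.85 p [ 0.547  -0.1029  0.0991] rpy [ 3.14e+00 -1.00e-03 -2.16e-01] F [-3.7  0.   2.9] w 0.35
[[[0.0114, -0.0013, 0.0002, 0.1, -0.1, -7.7, -0.3],[0.0209, -0.0033, 0.0002, 0.1, -0.1, -15.8, -0.3],[0.0295, -0.0064, 0.0002, 0.1, -0.1, -23.2, -0.3],[0.0339, -0.0084, 0.0002, 0.1, -0.1, -27.2, -0.3],[0.0339, -0.0084, 0.0002, 0.1, -0.1, -27.2, -0.3]]]
```

Call:
{"method": "jog_arm", "body": {
  "commands": [
    [[0.0114,-0.0013,0,0,0,-7.7,-0.3],[0.021,-0.0033,0,0,0,-15.8,-0.3],[0.0295,-0.0064,0,0,0,-23.2,-0.3],[0.034,-0.0084,0,0,0,-27.2,-0.3],[0.034,-0.0084,0,0,0,-27.2,-0.3],[0.034,-0.0084,0,0,0,-27.2,-0.3]]
  ]
}}

```text
time: 13.45
ee_pos: [0.5806, -0.1032, 0.0986]
orientation: [3.139, 0.002, 0.257]
force: [-3.6, -3.9, -1.0]
gripper_width: 0.35
```

Run:
```python
from h import *
piv=.5538*ex-.1121*ey
s=observe();p=s["ee_pos"][:2];print(ex@p-.5538,ey@p+.1121)
rows(arc([-.2],piv,.07,-np.pi/2,-1,.099,-.3))
```

```text
0.006872824971175473 -0.07055922297393324
t 13.45 p [ 0.5806 -0.1032  0.0986] rpy [3.139e+00 2.000e-03 2.570e-01] F [-3.6 -3.9 -1. ] w 0.35
[[[0.0072, -0.0011, -0.0004, 0.1, 0.1, -4.7, -0.3]]]
```

Call:
{"method": "jog_arm", "body": {
  "commands": [
    [[0.002,0,0,0,0,0,-0.3],[0.004,0,0,0,0,0,-0.3],[0.004,0,0,0,0,0,-0.3],[0.004,0,0,0,0,0,-0.3]]
  ]
}}

```text
time: 13.85
ee_pos: [0.5807, -0.1033, 0.0983]
orientation: [3.142, 0.01, 0.255]
force: [-11.8, -1.6, 7.0]
gripper_width: 0.351
```

Run:
```python
from h import *
s=observe();p=s["ee_pos"][:2];print(ex@p-.5538,ey@p+.1121)
y=A-np.pi/2
rows([(.574,-.103,.099,A,0),(.574,-.103,.175,A,0),(.6261,.047,.175,y,0)])
```

```text
0.007033109713284413 -0.07063663298133041
t 13.85 p [ 0.5807 -0.1033  0.0983] rpy [3.142 0.01  0.255] F [-11.8  -1.6   7. ] w 0.351
[[[-0.0065, -0.002, -0.0007, 0.0, 0.5, 6.6, 0],[-0.0072, -0.002, -0.0766, 0.0, 0.5, 6.6, 0],[0.081, -0.134, -0.0775, 0.5, 0.4, 96.6, 0]]]
```

Call:
{"method": "jog_arm", "body": {
  "commands": [
    [[-0.0065,-0.001,0,0,0.5,4,-0.2],[-0.0065,-0.001,0,0,0.5,4,0],[-0.007,-0.001,-0.04,0,0.5,6,0],[-0.007,-0.002,-0.077,0,0.5,10,0],[0.01,-0.03,-0.077,0,0.5,18,0],[0.03,-0.06,-0.077,0,0.5,26,0],[0.05,-0.1,-0.077,0,0.5,34,0],[0.081,-0.134,-0.077,0,0.5,42,0],[0.081,-0.134,-0.077,0,0.5,50,0],[0.081,-0.134,-0.077,0,0.5,58,0]]
  ]
}}

```text
time: 14.85
ee_pos: [0.6271, 0.051, 0.1742]
orientation: [3.139, -0.003, -0.757]
force: [0.3, -0.3, -0.2]
gripper_width: 0.506
```

Run:
```python
from h import *
rows([(.6261,.047,.175,A-np.pi/2,0)])
```

```text
t 14.85 p [0.6271 0.051  0.1742] rpy [ 3.139e+00 -3.000e-03 -7.570e-01] F [ 0.3 -0.3 -0.2] w 0.506
[[[0.002, 0.0036, -0.0007, 0.1, -0.2, 38.7, 0]]]
```

Call:
{"method": "jog_arm", "body": {
  "commands": [
    [[0.002,0.0036,0,0,0,8,0],[0.002,0.0036,0,0,0,16,0],[0.002,0.0036,0,0,0,24,0],[0.002,0.0036,0,0,0,32,0],[0.002,0.0036,0,0,0,38.7,0],[0.002,0.0036,0,0,0,38.7,0],[0.002,0.0036,0,0,0,38.7,0]]
  ]
}}

```text
time: 15.55
ee_pos: [0.6264, 0.048, 0.1743]
orientation: [3.142, -0.004, -1.428]
force: [0.0, 0.2, -0.2]
gripper_width: 0.501
```

Run:
```python
from h import *
rows([])
i=camera_info("wrist");im0=camera("wrist");im=im0.astype(int)
cv2.imwrite("pics/w8.png",im0)
cv2.imwrite("pics/w8c.png",cv2.resize(im0[60:260,220:420],None,fx=3,fy=3,interpolation=cv2.INTER_NEAREST))
wl=proj("wrist",np.array([.721,.065,.046]),i);wp=proj("wrist",np.array([.698,.062,.047]),i);print(wl,wp)
v=int(wl[1]);u=int(wl[0]);print((im[v,u-10:u+11,1]-im[v,u-10:u+11,2]),u-10)
for v in(int(wp[1])-4,int(wp[1])):u=int(wp[0]);print(v,(im[v,u-10:u+11,2]-im[v,u-10:u+11,1]),u-10)
```

```text
t 15.55 p [0.6264 0.048  0.1743] rpy [ 3.142 -0.004 -1.428] F [ 0.   0.2 -0.2] w 0.501
[[]]
[316.27248904  89.20057005] [316.00227813 117.28386589]
[ -7 -11   6  73  65  67  93 114  54   2 -17  -6  84 108  97  95 103 110
  70   9 -12] 306
113 [3 2 1 3 3 4 4 3 3 3 3 3 3 3 3 2 2 2 2 3 1] 306
117 [ 2  1 -1 -6 -4  0 -5 -5 -4 -3  0  0 -1  2  2  2  1  3  2  2  2] 306
```

View pics/w8.png

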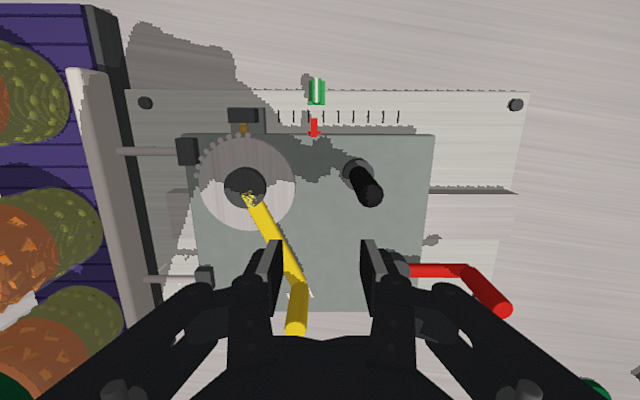

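The clamp lever lies along rig -y (shut), from (410,270), with its post ending at about (507,308). Pointer is at (314,127), marker line at (316,90), yellow post at about (295,328). Next I compute the level difference.

Run:
```python
from h import *
i=camera_info("wrist");im=camera("wrist").astype(int)
def sub(v,lo,hi,f):
    x=np.arange(lo,hi);w=np.clip(f(im[v,lo:hi]),0,None).astype(float);return (x*w).sum()/w.sum()
P=[(sub(v,306,323,lambda c:np.clip(c[:,2]-c[:,1]-20,0,150)),v) for v in range(121,130)]
L=[(sub(v,313,319,lambda c:np.clip(40-(c[:,1]-c[:,2]),0,40)),v) for v in range(83,98)]
f=lambda Q,z:np.mean([[ex@X[:2],ey@X[:2]] for X in (ray("wrist",*q,z,i) for q in Q)],axis=0)
print(np.mean(P,0),np.mean(L,0),f(P,.047),f(L,.046))
print(L[0],L[-1],P[0],P[-1])
# ratchet post and pivot in the same picture
b,g,r=im[...,0],im[...,1],im[...,2]
# top-camera view
print(proj("top",np.array([*(np.array([.5472,-.0144])+.069*ey),.127])))
cv2.imwrite("pics/top2.png",camera("top"))
```

```text
[313.12853767 125.        ] [315.52638544  90.        ] [ 0.69313103 -0.03301248] [ 0.72226372 -0.0351611 ]
(np.float64(315.5), 83) (np.float64(315.5483870967742), 97) (np.float64(312.9572989076465), 121) (np.float64(313.3226473629783), 129)
[264.71199607 198.31414531]
```

The pointer now stands about 2.1 mm past the line, so something moved it while I nudged or locked it. There is plenty of time, so I'll redo this stage. First I reopen the clamp.

Run:
```python
from h import *
k=.5538*ex-.181*ey;print(k)
rows([(*k,.175,A,.1)])
```

```text
[ 0.57353669 -0.10252371]
t 15.7 p [0.6262 0.0473 0.1743] rpy [ 3.141e+00 -3.000e-03 -1.430e+00] F [0.1 0.7 0. ] w 0.497
[[[0.141, 0.0732, -0.0002, 0.2, -0.1, -89.9, 0.1]]]
```

Call:
{"method": "jog_arm", "body": {
  "commands": [
    [[0.03,0.015,0,0,0,-8,0.1],[0.06,0.03,0,0,0,-16,0.1],[0.09,0.045,0,0,0,-24.5,0.1],[0.12,0.06,0,0,0,-33,0.1],[0.141,0.073,0,0,0,-41.5,0.1],[0.141,0.073,0,0,0,-50,0.1],[0.141,0.073,0,0,0,-58.5,0.1],[0.141,0.073,0,0,0,-67,0.1],[0.141,0.073,0,0,0,-75.5,0.1],[0.141,0.073,0,0,0,-84,0.1]]
  ]
}}

```text
time: 16.7
ee_pos: [0.5738, -0.1026, 0.175]
orientation: [3.138, -0.001, 0.043]
force: [-0.1, -0.3, 0.5]
gripper_width: 0.548
```

Run:
```python
from h import *
k=.5538*ex-.181*ey
rows([(*k,.099,A,.1)])
```

```text
t 16.7 p [ 0.5738 -0.1026  0.175 ] rpy [ 3.138e+00 -1.000e-03  4.300e-02] F [-0.1 -0.3  0.5] w 0.548
[[[-0.0003, -0.0003, 0.076, 0.2, -0.0, -5.5, 0.1]]]
```

Call:
{"method": "jog_arm", "body": {
  "commands": [
    [[0,0,0.03,0,0,-5.5,0.1],[0,0,0.076,0,0,-5.5,0.1],[0,0,0.076,0,0,-5.5,0.1],[0,0,0.076,0,0,-5.5,-1],[0,0,0.076,0,0,-5.5,-1],[0,0,0.076,0,0,-5.5,-1],[0,0,0.076,0,0,-5.5,-1],[0,0,0.076,0,0,-5.5,-1]]
  ]
}}

```text
time: 17.5
ee_pos: [0.5745, -0.1035, 0.1013]
orientation: [3.138, -0.002, 0.139]
force: [-3.3, -0.2, 7.2]
gripper_width: 0.202
```

Run:
```python
from h import *
s=observe();p=s["ee_pos"][:2];print(ex@p,ey@p)
piv=p+.07*ey
rows(arc([.14,.28,.42,.56,.7,.84,.98,1.12,1.24,1.3],piv,.07,-np.pi/2,-1,s["ee_pos"][2]))
```

```text
0.554632328132968 -0.18210961336255083
t 17.5 p [ 0.5745 -0.1035  0.1013] rpy [ 3.138e+00 -2.000e-03  1.390e-01] F [-3.3 -0.2  7.2] w 0.202
[[[-0.0098, -0.0007, -0.0, 0.2, -0.1, 8.0, -1],[-0.0193, -0.0027, -0.0001, 0.2, -0.2, 16.0, -1],[-0.0285, -0.0061, -0.0001, 0.2, -0.2, 24.1, -1],[-0.0372, -0.0107, -0.0001, 0.2, -0.2, 32.1, -1],[-0.0451, -0.0165, -0.0002, 0.1, -0.2, 40.1, -1],[-0.0521, -0.0233, -0.0002, 0.1, -0.2, 48.1, -1],[-0.0581, -0.031, -0.0002, 0.1, -0.2, 56.1, -1],[-0.063, -0.0395, -0.0003, 0.1, -0.2, 64.2, -1],[-0.0662, -0.0473, -0.0003, 0.1, -0.2, 71.0, -1],[-0.0675, -0.0513, -0.0003, 0.1, -0.2, 74.5, -1]]]
```

Call:
{"method": "jog_arm", "body": {
  "commands": [
    [[-0.0098,-0.0007,0,0,0,8,-1],[-0.0193,-0.0027,0,0,0,16,-1],[-0.0285,-0.006,0,0,0,24,-1],[-0.0372,-0.0107,0,0,0,32,-1],[-0.045,-0.0165,0,0,0,40,-1],[-0.052,-0.0233,0,0,0,48,-1],[-0.058,-0.031,0,0,0,56,-1],[-0.063,-0.0395,0,0,0,64,-1],[-0.0662,-0.0473,0,0,0,71,-1],[-0.0668,-0.049,0,0,0,73,-1]]
  ]
}}

```text
time: 18.5
ee_pos: [0.5019, -0.0638, 0.1014]
orientation: [-3.139, -0.005, -1.137]
force: [0.8, -1.6, -5.6]
gripper_width: 0.201
```

Run:
```python
from h import *
s=observe();p=s["ee_pos"][:2];d=p-(.5546*ex-.1121*ey);print(d@ex,d@ey,-np.pi/2-np.arctan2(d@ey,d@ex))
y=A-np.pi/2
# overhead pose then post
rows([(*p,.175,-1.14,0),(.6264,.048,.175,y,0)])
```

```text
-0.06635877652874886 -0.020610339070813957 1.2696529326500694
t 18.5 p [ 0.5019 -0.0638  0.1014] rpy [-3.139 -0.005 -1.137] F [ 0.8 -1.6 -5.6] w 0.201
[[[0.0003, -0.0002, -0.0736, -0.2, -0.3, 0.1, 0],[-0.0489, -0.1601, -0.0733, -0.2, -0.2, 16.9, 0]]]
```

Call:
{"method": "jog_arm", "body": {
  "commands": [
    [[0,0,0,0,0,0,0],[0,0,0,0,0,0,0],[0,0,0,0,0,0,0],[0,0,-0.04,0,0,0,0],[0,0,-0.0735,0,0,0,0],[-0.015,-0.045,-0.0735,0,0,8,0],[-0.03,-0.09,-0.0735,0,0,16.9,0],[-0.042,-0.135,-0.0735,0,0,16.9,0],[-0.049,-0.16,-0.0735,0,0,16.9,0],[-0.049,-0.16,-0.0735,0,0,16.9,0]]
  ]
}}

```text
time: 19.5
ee_pos: [0.6286, 0.0524, 0.1744]
orientation: [-3.137, -0.004, -1.426]
force: [-0.6, -0.0, 0.7]
gripper_width: 0.497
```

```bash
cat >> h.py <<'E'
def over():
    i=camera_info("wrist");im=camera("wrist").astype(int)
    r,g=im[...,2],im[...,1]
    up,vp=proj("wrist",np.array([.694,.0595,.047]),i);ul,vl=proj("wrist",np.array([.7215,.0655,.046]),i)
    box=np.s_[int(vp)-14:int(vp)+14,int(up)-14:int(up)+14];m=(r-g)[box]>100
    vs=[k for k in range(28) if 4<=m[k].sum()<=9];v0=vs[0]+int(vp)-14+1
    P=[]
    for v in range(v0,v0+9):
        x=np.arange(int(up)-14,int(up)+14);w=np.clip(r[v,x]-g[v,x]-20,0,150);w[(w<30)]=0;P.append(((x*w).sum()/w.sum(),v))
    L=[]
    for v in range(int(vl)-5,int(vl)+7):
        x=np.arange(int(ul)-9,int(ul)+10);d=g[v,x]-r[v,x];gi=np.where(d>60)[0]
        lo,hi=gi[0],gi[-1];ww=np.clip(50-d[lo:hi+1],0,50)
        if ww.sum()>100:L.append(((x[lo:hi+1]*ww).sum()/ww.sum(),v))
    f=lambda Q,z:np.mean([[ex@X[:2],ey@X[:2]] for X in (ray("wrist",*q,z,i) for q in Q)],axis=0)
    a,b=f(L,.046),f(P,.047);print("uv L",np.mean(L,0),"P",np.mean(P,0),a,b,"pointer-line mm",1e3*(b-a)[1])
E
python3 - <<'E'
from h import *
rows([]);over();over()
s=observe();p=s["ee_pos"]
i=camera_info("wrist");im=camera("wrist").astype(int);print(im[125,305:325,2]-im[125,305:325,1],im[90,305:325,1]-im[90,305:325,2])
rows([(*(np.array([.651,.0139])+.003*ey),.175,A-np.pi/2,0)])
E
```

```text
t 19.5 p [0.6286 0.0524 0.1744] rpy [-3.137 -0.004 -1.426] F [-0.6 -0.   0.7] w 0.497
[[]]
uv L [320.70994154  92.5       ] P [317.9344068 127.       ] [ 0.72382922 -0.03525099] [ 0.69491397 -0.03296441] pointer-line mm 2.286582789097928
uv L [316.96976136  90.5       ] P [314.38542042 125.        ] [ 0.72335711 -0.03519344] [ 0.69455256 -0.03288525] pointer-line mm 2.3081975845912206
[  2   1  -4   8  94 175 163 159 161 168 153  20  -8   3   3   3   3   3
   3   3] [ -5  -2  24  68  61  74 101 119   4 -16 -15  -8 119 107  97  91 103 111
  63   1]
t 19.65 p [0.6258 0.0464 0.1751] rpy [-3.138 -0.004 -1.434] F [ 0.1 -1.  -0.1] w 0.498
[[[0.0326, -0.0205, 0.0004, -0.2, -0.3, -0.1, 0]]]
```

Call:
{"method": "jog_arm", "body": {
  "commands": [
    [[0.0326,-0.0205,0,0,0,0,0],[0.0326,-0.0205,0,0,0,0,0],[0.0326,-0.0205,0.035,0,0,0,0],[0.0326,-0.0205,0.076,0,0,0,0],[0.0326,-0.0205,0.076,0,0,0,0],[0.0326,-0.0205,0.076,0,0,0,-1],[0.0326,-0.0205,0.076,0,0,0,-1],[0.0326,-0.0205,0.076,0,0,0,-1],[0.0326,-0.0205,0.076,0,0,0,-1],[0.0326,-0.0205,0.076,0,0,0,-1]]
  ],
  "squeeze": 40
}}

```text
time: 20.65
ee_pos: [0.6513, 0.0166, 0.1016]
orientation: [-3.137, -0.004, -1.434]
force: [-4.7, 0.5, 6.8]
gripper_width: 0.196
```

Run:
```python
from h import *
rows([]);p=observe()["ee_pos"][:2];print(ey@p+.0758)
```

```text
t 20.65 p [0.6513 0.0166 0.1016] rpy [-3.137 -0.004 -1.434] F [-4.7  0.5  6.8] w 0.196
[[]]
0.0019863731426537634
```

Call:
{"method": "jog_arm", "body": {
  "commands": [
    [[0.001,0,0,0,0,0,-1],[0.0022,0,0,0,0,0,-1],[0.0022,0,0,0,0,0,-1],[0.0022,0,0,0,0,0,-1],[0.0022,0,0,0,0,0,-1]]
  ]
}}

```text
time: 21.15
ee_pos: [0.6516, 0.0147, 0.1017]
orientation: [-3.137, -0.003, -1.434]
force: [-3.1, 2.2, -0.7]
gripper_width: 0.2
```

Run:
```python
from h import *
p=observe()["ee_pos"][:2];print(ey@p+.0758)
rows([(.6264,.048,.175,A-np.pi/2,0)])
```

```text
0.00011870086163136284
t 21.15 p [0.6516 0.0147 0.1017] rpy [-3.137e+00 -3.000e-03 -1.434e+00] F [-3.1  2.2 -0.7] w 0.2
[[[-0.0362, 0.0201, -0.0735, -0.3, -0.2, -0.1, 0]]]
```

Call:
{"method": "jog_arm", "body": {
  "commands": [
    [[0,0,0,0,0,0,0],[0,0,0,0,0,0,0],[0,0,0,0,0,0,0],[0,0,-0.04,0,0,0,0],[0,0,-0.0735,0,0,0,0],[-0.036,0.02,-0.0735,0,0,0,0],[-0.036,0.02,-0.0735,0,0,0,0],[-0.036,0.02,-0.0735,0,0,0,0]]
  ]
}}

```text
time: 21.95
ee_pos: [0.6265, 0.0491, 0.1752]
orientation: [-3.136, -0.003, -1.431]
force: [-0.2, -0.0, 0.2]
gripper_width: 0.498
```

Run:
```python
from h import *
over();over()
piv=.5541*ex-.114*ey
rows([(*arc([1.27],piv,.07,-np.pi/2,-1,0)[0][:2],.175,-1.131,-.1)])
```

```text
uv L [316.98632061  89.5       ] P [317.69816982 124.        ] [ 0.72383756 -0.03525023] [ 0.69499947 -0.03582755] pointer-line mm -0.5773205389806857
uv L [315.00582787  89.5       ] P [315.97462298 124.        ] [ 0.72378014 -0.03518387] [ 0.69495816 -0.0358849 ] pointer-line mm -0.7010352632140295
t 22.05 p [0.6267 0.0469 0.175 ] rpy [-3.136 -0.004 -1.434] F [0.3 0.6 0.1] w 0.498
[[[0.0947, 0.1396, -0.0004, -0.3, -0.3, -17.4, -0.1]]]
```

Call:
{"method": "jog_arm", "body": {
  "commands": [
    [[0.03,0.045,0,0,0,-6,-0.2],[0.06,0.09,0,0,0,-12,-0.2],[0.095,0.1395,0,0,0,-17.4,-0.2],[0.095,0.1395,0,0,0,-17.4,-0.2],[0.095,0.1395,0,0,0,-17.4,-0.2],[0.095,0.1395,0.035,0,0,-17.4,-0.2],[0.095,0.1395,0.076,0,0,-17.4,-0.2],[0.095,0.1395,0.076,0,0,-17.4,-0.2],[0.095,0.1395,0.076,0,0,-17.4,-0.2]]
  ]
}}

```text
time: 22.95
ee_pos: [0.5022, -0.0671, 0.0988]
orientation: [-3.14, -0.007, -1.132]
force: [0.9, 0.2, -0.1]
gripper_width: 0.402
```

Run:
```python
from h import *
piv=.5541*ex-.114*ey
rows(arc([1.2,1.06,.92,.78,.64,.50,.36,.22,.08,-.05],piv,.07,-np.pi/2,-1,.099,-.2))
```

```text
t 22.95 p [ 0.5022 -0.0671  0.0988] rpy [-3.14  -0.007 -1.132] F [ 0.9  0.2 -0.1] w 0.402
[[[0.0035, 0.0002, -0.0002, -0.1, -0.4, -4.0, -0.2],[0.0132, -0.0012, -0.0001, -0.0, -0.4, -12.1, -0.2],[0.0226, -0.0039, -0.0, -0.0, -0.4, -20.1, -0.2],[0.0315, -0.0079, 0.0, 0.0, -0.4, -28.1, -0.2],[0.0398, -0.0131, 0.0001, 0.0, -0.4, -36.1, -0.2],[0.0473, -0.0194, 0.0002, 0.1, -0.4, -44.1, -0.2],[0.0538, -0.0267, 0.0002, 0.1, -0.4, -52.2, -0.2],[0.0593, -0.0348, 0.0003, 0.1, -0.4, -60.2, -0.2],[0.0635, -0.0436, 0.0003, 0.2, -0.4, -68.2, -0.2],[0.0664, -0.0523, 0.0003, 0.2, -0.4, -75.7, -0.2]]]
```

Call:
{"method": "jog_arm", "body": {
  "commands": [
    [[0.0035,0,0,0,-0.4,-4,-0.2],[0.0132,-0.0012,0,0,-0.4,-12,-0.2],[0.0226,-0.004,0,0,-0.4,-20,-0.2],[0.0315,-0.008,0,0,-0.4,-28,-0.2],[0.04,-0.013,0,0,-0.4,-36,-0.2],[0.0473,-0.0194,0,0,-0.4,-44,-0.2],[0.054,-0.0267,0,0,-0.4,-52,-0.2],[0.0593,-0.035,0,0,-0.4,-60,-0.2],[0.0635,-0.0436,0,0,-0.4,-68,-0.2],[0.0664,-0.0523,0,0,-0.4,-75.7,-0.2]]
  ]
}}

```text
time: 23.95
ee_pos: [0.5782, -0.1048, 0.1011]
orientation: [3.139, 0.002, 0.195]
force: [-4.1, 1.1, -1.0]
gripper_width: 0.398
```

Run:
```python
from h import *
s=observe();p=s["ee_pos"][:2];print(ex@p-.5541,ey@p+.114)
k=.5541*ex-.184*ey
rows([(*(k+.011*ex),.099,A+.05,-.2),(*(k+.015*ex),.099,A+.05,-.2)])
```

```text
0.003983769586648145 -0.06992721441711204
t 23.95 p [ 0.5782 -0.1048  0.1011] rpy [3.139e+00 2.000e-03 1.950e-01] F [-4.1  1.1 -1. ] w 0.398
[[[0.007, 0.0005, 0.0021, 0.1, 0.1, 0.4, -0.2],[0.011, 0.0007, 0.0021, 0.1, 0.1, 0.4, -0.2]]]
```

Call:
{"method": "jog_arm", "body": {
  "commands": [
    [[0.003,0,0,0,0,0,-0.2],[0.006,0,0,0,0,0,-0.2],[0.008,0,0,0,0,0,-0.2],[0.009,0,0,0,0,0,-0.2],[0.009,0,0,0,0,0,-0.2]]
  ]
}}

```text
time: 24.45
ee_pos: [0.5831, -0.1046, 0.1024]
orientation: [3.141, 0.01, 0.19]
force: [-14.7, -1.1, 10.2]
gripper_width: 0.4
```

Run:
```python
from h import *
s=observe();p=s["ee_pos"][:2];print(ex@p-.5541,ey@p+.114)
rows([(.6264,.048,.175,A-np.pi/2,0)])
```

```text
0.008876010650444854 -0.07037615425948497
t 24.45 p [ 0.5831 -0.1046  0.1024] rpy [3.141 0.01  0.19 ] F [-14.7  -1.1  10.2] w 0.4
[[[0.0706, -0.1417, -0.0734, 0.5, 0.4, 92.9, 0]]]
```

Firmly at the stop: 14.7 N with no further motion. I back off and recheck from overhead.

Call:
{"method": "jog_arm", "body": {
  "commands": [
    [[-0.007,0,0,0,0.5,3,-0.1],[-0.007,0,0,0,0.5,3,0],[-0.007,0,-0.04,0,0.5,6,0],[-0.007,0,-0.0735,0,0.5,14,0],[0.01,-0.035,-0.0735,0,0.5,22,0],[0.03,-0.07,-0.0735,0,0.5,30,0],[0.05,-0.105,-0.0735,0,0.5,38,0],[0.0706,-0.1417,-0.0735,0,0.5,46,0],[0.0706,-0.1417,-0.0735,0,0.5,54,0],[0.0706,-0.1417,-0.0735,0,0.5,62,0]]
  ]
}}

```text
time: 25.45
ee_pos: [0.628, 0.0513, 0.1761]
orientation: [3.139, -0.004, -0.894]
force: [-0.2, -1.3, 0.1]
gripper_width: 0.496
```

Run:
```python
from h import *
rows([(.6264,.048,.175,A-np.pi/2,0)])
```

```text
t 25.45 p [0.628  0.0513 0.1761] rpy [ 3.139 -0.004 -0.894] F [-0.2 -1.3  0.1] w 0.496
[[[0.0015, 0.0033, 0.0011, 0.1, -0.3, 30.8, 0]]]
```

Call:
{"method": "jog_arm", "body": {
  "commands": [
    [[0.0015,0.0033,0,0,0,8,0],[0.0015,0.0033,0,0,0,16,0],[0.0015,0.0033,0,0,0,24,0],[0.0015,0.0033,0,0,0,30.8,0],[0.0015,0.0033,0,0,0,30.8,0],[0.0015,0.0033,0,0,0,30.8,0]]
  ]
}}

```text
time: 26.05
ee_pos: [0.6272, 0.0486, 0.1769]
orientation: [-3.14, -0.005, -1.428]
force: [0.8, 0.1, 0.1]
gripper_width: 0.5
```

Run:
```python
from h import *
over();over()
# yellow post in top view
im=camera("top");hsv=cv2.cvtColor(im,cv2.COLOR_BGR2HSV)
i=camera_info("wrist");im=camera("wrist");cv2.imwrite("pics/w9.png",im)
G0=np.array([.5472,-.0144])+.0685*ey;print(G0,proj("wrist",np.array([*G0,.127]),i), proj("wrist",np.array([*G0,.105]),i))
Pv=G0-.11*(np.cos(np.radians(205))*ex+np.sin(np.radians(205))*ey);print("pivot",Pv)
yaw=A+np.radians(205-90-180);print(yaw)
rows([(*G0,.175,yaw,0)])
```

```text
uv L [316.38906332  90.5       ] P [317.08289734 125.        ] [ 0.72327544 -0.03527198] [ 0.6942406  -0.03591897] pointer-line mm -0.6469859633051883
uv L [316.03721518  89.5       ] P [316.87867752 124.        ] [ 0.72381593 -0.03509525] [ 0.69485682 -0.03585026] pointer-line mm -0.7550152376033861
[0.53770913 0.05343932] [297.49860905 331.45327934] [299.44088348 312.44748995]
pivot [0.6300004  0.11329182]
-0.9954640137963142
t 26.25 p [0.6266 0.0481 0.1764] rpy [-3.141 -0.005 -1.43 ] F [ 0.5 -0.2 -0.1] w 0.496
[[[-0.0177, 0.0873, 0.0013, 0.0, -0.3, -24.9, 0]]]
```

View pics/w9.png

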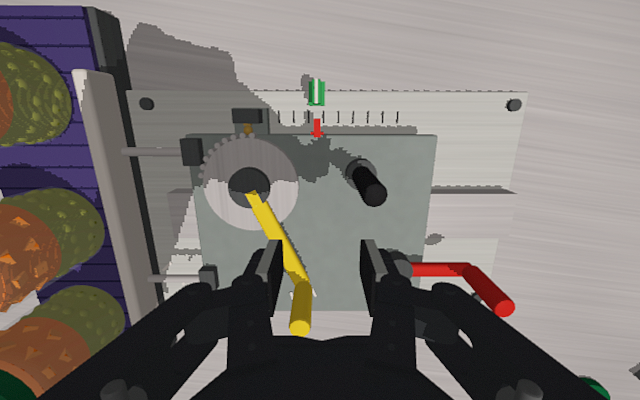

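The pointer is 0.7 mm short of the line with the clamp shut, which is good. The yellow post top is at (300,328), predicted (297,331). Next I grip the ratchet post at its rest.

Call:
{"method": "jog_arm", "body": {
  "commands": [
    [[-0.01,0.045,0,0,0,-8,0.1],[-0.017,0.0873,0,0,0,-16.5,0.1],[-0.017,0.0873,0,0,0,-25,0.1],[-0.017,0.0873,0,0,0,-25,0.1],[-0.017,0.0873,0,0,0,-25,0.1],[-0.017,0.0873,0.04,0,0,-25,0.1],[-0.017,0.0873,0.078,0,0,-25,0.1],[-0.017,0.0873,0.078,0,0,-25,0.1]]
  ]
}}

```text
time: 27.05
ee_pos: [0.5352, 0.0512, 0.0941]
orientation: [3.131, -0.004, -0.997]
force: [-0.5, -0.0, -0.0]
gripper_width: 0.55
```

Call:
{"method": "jog_arm", "body": {
  "commands": [
    [[0,0,0,0,0,0,-1],[0,0,0,0,0,0,-1],[0,0,0,0,0,0,-1],[0,0,0,0,0,0,-1],[0,0,0,0,0,0,-1],[0,0,0,0,0,0,-1]]
  ],
  "squeeze": 50
}}

```text
time: 27.65
ee_pos: [0.5359, 0.0515, 0.0953]
orientation: [3.133, -0.004, -0.997]
force: [-2.8, -0.5, 6.7]
gripper_width: 0.198
```

```bash
cat >> h.py <<'E'
PV=np.array([.6300,.1133]);B=np.radians(205)
def rat():
    s=observe();d=s["ee_pos"][:2]-PV;th=(B-np.arctan2(d@ey,d@ex))%(2*np.pi);th=(th+np.pi)%(2*np.pi)-np.pi
    yaw=A+np.radians(-65)-th;t=np.array([np.sin(th-B)*1,0])
    a=B-th;tan=np.sin(a)*ex-np.cos(a)*ey
    print("th",round(th,4),"r",round(np.linalg.norm(d),4),"Ftan",round(float(s["force"][:2]@tan),1),"w",round(s["gripper_width"],3));return th,s["ee_pos"]
def rrows(ths,z):
    rows([(*t[:3],A+np.radians(-65)-th,-1) for th,t in((th,arc([th],PV,.11,B,1,z)[0]) for th in ths)])
E
python3 - <<'E'
from h import *
th,p=rat();rrows([.06,.12,.18,.24,.3,.36],p[2])
E
```

```text
th -0.0058 r 0.1126 Ftan 1.2 w 0.198
t 27.65 p [0.5359 0.0515 0.0953] rpy [ 3.133 -0.004 -0.997] F [-2.8 -0.5  6.7] w 0.198
[[[-0.0073, -0.0028, -0.0001, 0.5, -0.3, 3.3, -1],[-0.0138, -0.0034, -0.0001, 0.5, -0.3, 6.8, -1],[-0.0204, -0.0044, -0.0001, 0.5, -0.3, 10.2, -1],[-0.0268, -0.0057, -0.0002, 0.5, -0.3, 13.7, -1],[-0.0332, -0.0075, -0.0002, 0.5, -0.3, 17.1, -1],[-0.0394, -0.0096, -0.0002, 0.5, -0.3, 20.5, -1]]]
```

Call:
{"method": "jog_arm", "body": {
  "commands": [
    [[-0.007,-0.0003,0,0,0,3.3,-1],[-0.0138,-0.001,0,0,0,6.8,-1],[-0.0204,-0.002,0,0,0,10.2,-1],[-0.0268,-0.0033,0,0,0,13.7,-1],[-0.0332,-0.005,0,0,0,17,-1],[-0.0394,-0.0072,0,0,0,20.5,-1],[-0.0394,-0.0072,0,0,0,20.5,-1]]
  ]
}}

```text
time: 28.35
ee_pos: [0.5205, 0.0882, 0.0954]
orientation: [3.135, -0.008, -1.354]
force: [-2.3, -2.9, 2.3]
gripper_width: 0.2
```

Run:
```python
from h import *
th,p=rat();rrows([.42,.48,.54,.6,.65,.7],p[2])
```

```text
th 0.3501 r 0.1124 Ftan -2.4 w 0.2
t 28.35 p [0.5205 0.0882 0.0954] rpy [ 3.135 -0.008 -1.354] F [-2.3 -2.9  2.3] w 0.2
[[[-0.0077, -0.0026, -0.0001, 0.4, -0.5, 3.5, -1],[-0.0143, -0.0032, -0.0001, 0.4, -0.5, 6.9, -1],[-0.0208, -0.0042, -0.0002, 0.4, -0.5, 10.4, -1],[-0.0273, -0.0055, -0.0002, 0.3, -0.5, 13.8, -1],[-0.0326, -0.007, -0.0003, 0.3, -0.5, 16.7, -1],[-0.0378, -0.0087, -0.0004, 0.3, -0.5, 19.5, -1]]]
```

Call:
{"method": "jog_arm", "body": {
  "commands": [
    [[-0.0077,0,0,0,0,3.5,-1],[-0.0143,-0.0007,0,0,0,7,-1],[-0.0208,-0.0017,0,0,0,10.4,-1],[-0.0273,-0.003,0,0,0,13.8,-1],[-0.0326,-0.0045,0,0,0,16.7,-1],[-0.035,-0.0053,0,0,0,18,-1],[-0.035,-0.0053,0,0,0,18,-1]]
  ]
}}

```text
time: 29.05
ee_pos: [0.5182, 0.1229, 0.0954]
orientation: [3.137, -0.01, -1.668]
force: [-2.5, -3.6, 5.4]
gripper_width: 0.195
```

Run:
```python
from h import *
th,p=rat();rrows([.70,.72,.74,.76],p[2])
```

```text
th 0.6611 r 0.1122 Ftan -3.8 w 0.195
t 29.05 p [0.5182 0.1229 0.0954] rpy [ 3.137 -0.01  -1.668] F [-2.5 -3.6  5.4] w 0.195
[[[-0.0043, -0.0023, -0.0001, 0.2, -0.6, 1.6, -1],[-0.0065, -0.0023, -0.0001, 0.2, -0.6, 2.7, -1],[-0.0087, -0.0025, -0.0001, 0.2, -0.6, 3.9, -1],[-0.0109, -0.0026, -0.0001, 0.2, -0.6, 5.0, -1]]]
```

Approaching the fourth notch, I step in small increments and watch the force.

Call:
{"method": "jog_arm", "body": {
  "commands": [
    [[-0.003,0,0,0,0,1.2,-1],[-0.005,0,0,0,0,2,-1],[-0.005,0,0,0,0,2,-1]]
  ]
}}

```text
time: 29.35
ee_pos: [0.5187, 0.1271, 0.0954]
orientation: [3.137, -0.01, -1.703]
force: [-2.1, -4.6, 2.8]
gripper_width: 0.196
```

```bash
python3 -c "
from h import *
rat()"
```

```text
th 0.6989 r 0.1122 Ftan -4.8 w 0.196
```

Call:
{"method": "jog_arm", "body": {
  "commands": [
    [[-0.002,0,0,0,0,1,-1],[-0.003,-0.0001,0,0,0,1.5,-1],[-0.003,-0.0001,0,0,0,1.5,-1]]
  ]
}}

```text
time: 29.65
ee_pos: [0.519, 0.1295, 0.0954]
orientation: [3.137, -0.011, -1.73]
force: [-3.1, -5.1, 3.9]
gripper_width: 0.198
```

```bash
python3 -c "
from h import *
rat()"
```

```text
th 0.7199 r 0.1122 Ftan -5.5 w 0.198
```

Call:
{"method": "jog_arm", "body": {
  "commands": [
    [[-0.0015,0,0,0,0,0.8,-1],[-0.003,-0.0001,0,0,0,1.5,-1],[-0.003,-0.0001,0,0,0,1.5,-1]]
  ]
}}

```text
time: 29.95
ee_pos: [0.5192, 0.1312, 0.0953]
orientation: [3.137, -0.013, -1.756]
force: [-3.0, -6.0, 4.3]
gripper_width: 0.199
```

```bash
python3 -c "
from h import *
rat()"
```

```text
th 0.736 r 0.1122 Ftan -6.4 w 0.199
```

Call:
{"method": "jog_arm", "body": {
  "commands": [
    [[-0.0015,0,0,0,0,0.8,-1],[-0.003,-0.0001,0,0,0,1.5,-1],[-0.003,-0.0001,0,0,0,1.5,-1]]
  ]
}}

```text
time: 30.25
ee_pos: [0.5198, 0.134, 0.0954]
orientation: [3.137, -0.013, -1.782]
force: [-3.4, -3.7, 4.4]
gripper_width: 0.194
```

Run:
```python
from h import *
rat()
G0=np.array([.5472,-.0144])+.0685*ey
i=camera_info("wrist");im=camera("wrist")
t=camera("top")
a=cv2.resize(t[125:230,190:360],(640,395),interpolation=cv2.INTER_CUBIC)
for k in range(8):
    pass
cv2.imwrite("pics/fin.png",np.hstack([cv2.resize(im[:,:400],(400,400)),a[:,:400]]))
rat()
```

```text
th 0.7612 r 0.1122 Ftan -4.3 w 0.194Traceback (most recent call last):
  File "<stdin>", line 9, in <module>
    return _nx.concatenate(arrs, 1, dtype=dtype, casting=casting)
           ~~~~~~~~~~~~~~~^^^^^^^^^^^^^^^^^^^^^^^^^^^^^^^^^^^^^^^
ValueError: all the input array dimensions except for the concatenation axis must match exactly, but along dimension 0, the array at index 0 has size 400 and the array at index 1 has size 395
```

Run:
```python
from h import *
im=camera("wrist");s=camera("side")
a=cv2.resize(s[130:230,250:350],(400,400),interpolation=cv2.INTER_CUBIC)
cv2.imwrite("pics/fin2.png",np.hstack([im[:,150:550],a]))
rat()
```

```text
th 0.7623 r 0.1122 Ftan -4.4 w 0.195
```

View pics/fin2.png

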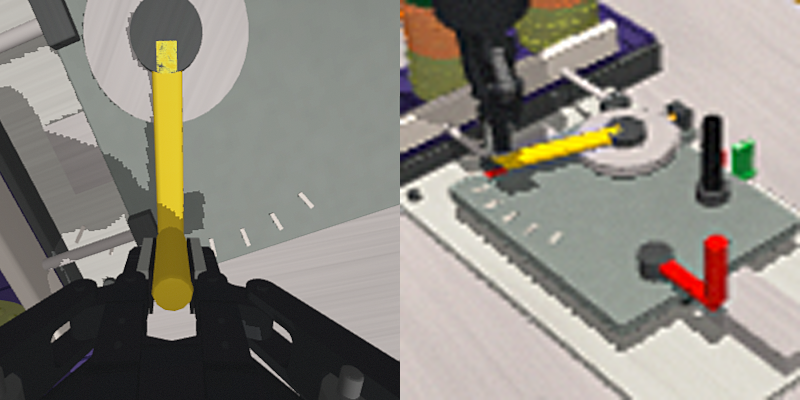

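The wrist view shows ticks 0–3 clear at (306,200), (276,220), (246,237) and (212,245). The lever covers tick 4, slightly past it by angle. The side view agrees and shows the clamp shut and jars standing. I hand in.

```bash
python3 -c "
from h import *
print(close_job())"
```

```text
the job is handed in; nothing more can be done
None
```

The job is done and handed in at about 30 s of the 72 s allowed. The clamp is shut, the carriage is at the marker, and the arm is holding the ratchet lever just past the fourth click.

- **Clamp:** I swung it open and, after positioning the carriage, shut it against its stop. At the end it took 14.7 N with no further movement.
- **Carriage:** After the first lock the pointer stood about 2.1 mm past the marker line, so I reopened the clamp and repositioned. The last overhead check, with the clamp shut, put the pointer 0.6–0.8 mm short of the line.
- **Ratchet:** I drew it from rest to about 0.76–0.77 rad; four clicks is 0.72 and the fifth would be 0.90. The force peaked at 6.4 N near 0.74 rad and then eased to about 4.3 N. The full 3 N jump did not show distinctly in the readings. In the last picture the lever covers tick 4.
- **Other things:** The jars and loose items were not touched during the work, but I did not measure their positions at the end.

Two checks disagreed along the way:
- **Marker height:** The first marker measurements were 5 mm apart until I took its top as 46 mm, standing on the plate.
- **Pointer reading:** A reading taken while gripping the post (+0.6 mm) differed from the overhead one (−1.2 mm). I relied on the overhead view.

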